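Hang the graded forming stakes on the bench hook

TASK

Put the forming stakes away on the one hook of the stand: first the large blue ones at the back by the post, then the medium yellow, then the small red in front, hung upright by their eyes and pushed back close enough that all fit behind the upturned tip. All toes must end up pointing to the wall, away from the robot, so left-handed stakes hang with their painted face out towards the hook's tip, and right-handed ones are flipped and hang with their bare face out; only some of the stakes are there each time, two of one size may go in either order. Leave the tape, the pot and the bowl alone.

Things in the scene. Friction and masses are not known exactly. Their poses are not given: they have to be found in the camera images.
- hook_root (a point): Where the hook's level round bar (10 mm thick, axis 150 mm above the worktop) leaves the washer on the post of its wooden stand (loose, 2.5 kg). z up. The bar runs 122 mm along this frame's -x, roughly to the robot's left. +y points roughly away from the robot to the wall: the way the toes shall point. The post, 34 mm wide, ends 10 mm above the bar's axis; its base board is 10 mm high.
- hook_tip (a point): End of the hook's upturned tip (bent up 45 deg): 132 mm out from the root along the hook's -x and 10 mm above the bar's axis, with a rounded end of 5 mm radius more. Axes as the root's.
- large_l_grip (a point): Large left-handed stake: flat L of steel, 164 mm tall, 20 mm thick (along its x), standing upright; blue paint on its -x face, bare behind; blue grip end; facing the paint its toe points left. This point: in its black rubber grip (26 mm along y, 20 along x, 40 tall), 148 mm above the underside, 16 below the top, 24 above the eye frame's 52 mm wide shoulders. z up, +y to the toe. May be absent.
- large_l_eye (a point): Centre of the hole of the large left-handed stake, 52 mm below its grip point; the hole goes through along x, is 32 mm wide (y), 28 mm high at its sides and 40 mm in the middle under its gabled top, which centres itself on the bar; hung, the grip is 38 mm above the bar's axis. Axes as the grip's. The stake (0.2 kg) is balanced below the hole.
- large_l_toe (a point): Tip of the toe of the large left-handed stake, 8 mm above its underside. The foot, 16 mm high, runs from 24 mm on the -y side of the grip to this tip 60 mm on the +y side.
- large_r_grip (a point): Large right-handed stake: flat L of steel, 164 mm tall, 20 mm thick (along its x), standing upright; blue paint on its +x face, bare behind; blue grip end; facing the paint its toe points right. This point: in its black rubber grip (26 mm along y, 20 along x, 40 tall), 148 mm above the underside, 16 below the top, 24 above the eye frame's 52 mm wide shoulders. z up, +y to the toe. May be absent.
- large_r_eye (a point): Centre of the hole of the large right-handed stake, 52 mm below its grip point; the hole goes through along x, is 32 mm wide (y), 28 mm high at its sides and 40 mm in the middle under its gabled top, which centres itself on the bar; hung, the grip is 38 mm above the bar's axis. Axes as the grip's. The stake (0.2 kg) is balanced below the hole.
- large_r_toe (a point): Tip of the toe of the large right-handed stake, 8 mm above its underside. The foot, 16 mm high, runs from 24 mm on the -y side of the grip to this tip 60 mm on the +y side.
- medium_l_grip (a point): Medium left-handed stake: flat L of steel, 140 mm tall, 20 mm thick (along its x), standing upright; yellow paint on its -x face, bare behind; yellow grip end; facing the paint its toe points left. This point: in its black rubber grip (26 mm along y, 20 along x, 40 tall), 124 mm above the underside, 16 below the top, 24 above the eye frame's 52 mm wide shoulders. z up, +y to the toe. May be absent.
- medium_l_eye (a point): Centre of the hole of the medium left-handed stake, 52 mm below its grip point; the hole goes through along x, is 32 mm wide (y), 28 mm high at its sides and 40 mm in the middle under its gabled top, which centres itself on the bar; hung, the grip is 38 mm above the bar's axis. Axes as the grip's. The stake (0.2 kg) is balanced below the hole.
- medium_l_toe (a point): Tip of the toe of the medium left-handed stake, 8 mm above its underside. The foot, 16 mm high, runs from 24 mm on the -y side of the grip to this tip 50 mm on the +y side.
- medium_r_grip (a point): Medium right-handed stake: flat L of steel, 140 mm tall, 20 mm thick (along its x), standing upright; yellow paint on its +x face, bare behind; yellow grip end; facing the paint its toe points right. This point: in its black rubber grip (26 mm along y, 20 along x, 40 tall), 124 mm above the underside, 16 below the top, 24 above the eye frame's 52 mm wide shoulders. z up, +y to the toe. May be absent.
- medium_r_eye (a point): Centre of the hole of the medium right-handed stake, 52 mm below its grip point; the hole goes through along x, is 32 mm wide (y), 28 mm high at its sides and 40 mm in the middle under its gabled top, which centres itself on the bar; hung, the grip is 38 mm above the bar's axis. Axes as the grip's. The stake (0.2 kg) is balanced below the hole.
- medium_r_toe (a point): Tip of the toe of the medium right-handed stake, 8 mm above its underside. The foot, 16 mm high, runs from 24 mm on the -y side of the grip to this tip 50 mm on the +y side.
- small_l_grip (a point): Small left-handed stake: flat L of steel, 116 mm tall, 20 mm thick (along its x), standing upright; red paint on its -x face, bare behind; red grip end; facing the paint its toe points left. This point: in its black rubber grip (26 mm along y, 20 along x, 40 tall), 100 mm above the underside, 16 below the top, 24 above the eye frame's 52 mm wide shoulders. z up, +y to the toe. May be absent.
- small_l_eye (a point): Centre of the hole of the small left-handed stake, 52 mm below its grip point; the hole goes through along x, is 32 mm wide (y), 28 mm high at its sides and 40 mm in the middle under its gabled top, which centres itself on the bar; hung, the grip is 38 mm above the bar's axis. Axes as the grip's. The stake (0.2 kg) is balanced below the hole.
- small_l_toe (a point): Tip of the toe of the small left-handed stake, 8 mm above its underside. The foot, 16 mm high, runs from 24 mm on the -y side of the grip to this tip 40 mm on the +y side.
- small_r_grip (a point): Small right-handed stake: flat L of steel, 116 mm tall, 20 mm thick (along its x), standing upright; red paint on its +x face, bare behind; red grip end; facing the paint its toe points right. This point: in its black rubber grip (26 mm along y, 20 along x, 40 tall), 100 mm above the underside, 16 below the top, 24 above the eye frame's 52 mm wide shoulders. z up, +y to the toe. May be absent.
- small_r_eye (a point): Centre of the hole of the small right-handed stake, 52 mm below its grip point; the hole goes through along x, is 32 mm wide (y), 28 mm high at its sides and 40 mm in the middle under its gabled top, which centres itself on the bar; hung, the grip is 38 mm above the bar's axis. Axes as the grip's. The stake (0.2 kg) is balanced below the hole.
- small_r_toe (a point): Tip of the toe of the small right-handed stake, 8 mm above its underside. The foot, 16 mm high, runs from 24 mm on the -y side of the grip to this tip 40 mm on the +y side.
- masking_tape: Roll of paper tape, 78 mm wide, 19 mm high, lying on the worktop; origin under its centre. Leave it alone.
- solder_tin: Small white pot with a blue lid, 44 mm wide, 42 mm high; origin under its centre. Leave it alone.
- steel_bowl: Small steel bowl, 76 mm wide, 36 mm high; origin under its centre. Leave it alone.
Things that resemble listed ones, but are neither listed nor needed, are in the scene too. Leave any green look-alike of the part that bears large_l_grip alone.

How it is judged:
By the outcome, as a careful person would: the job done as asked, in the order asked, and still so for the second after the job is handed in, with the robot touching nothing.
Of large_l, large_r, medium_l, medium_r, small_l, small_r only 4 to 5 are there at a start; the rules pass over those that are not, and their reading is None.
At some moment in a run one of hook_stand may be knocked a few centimetres aside while the robot is not near it.
Once in a run the grip may slacken for a moment while it holds something.
It also fails if it takes over 210 s, if anything falls off the work surface, if the arm or the gripper's body presses on something with over 40 N, if the wrist force passes 120 N, or if a joint passes its speed limit or range.

ROBOT

A 6-joint arm with a two-finger parallel gripper is mounted at the origin on a cart in front of the work surface, level with it; the furniture and walls round the work are solid. World frame = base frame: x ahead of the robot, y to its left, z up, the work surface at z = 0. Lengths are in mm, angles in rad, forces in N, time in s.
With the tool pointing down it reaches from about 325 to 850 mm from the base axis. Payload 4.4 kg.
Tool frame: the origin (TCP) lies at the very end of the fingers, on their centre line; the grasp point (between the pads) lies 19 mm behind it; z points along the fingers, y is the direction in which the jaws open and shut (so a half turn about z gives the same grasp; the last joint's range is limited). The gripper opens to 94 mm and grips with 3 to 60 N. Pads are 16 mm wide; open, the fingers measure 119 mm over their backs; the gripper's body (75 mm by 177 mm) begins 78 mm behind the grasp point.
Start: joints at [-1.367, 0.207, 1.542, -0, 1.393, -0.15], TCP at [199.205, -539.393, 205.447] pointing down, gripper open.
Joint ranges: [-2.73, 2.73], [-0.86, 2.22], [0.23, 2.46], [-1.11, 4.25], [0.08, 2.63], [-2.82, 2.82]. Speed limits (rad/s): [2.79, 2.79, 3.14, 3.14, 3.14, 3.14].

INTERFACE

Orientations are given as a unit quaternion [w, x, y, z].
In Python, from cell import env, viewer, job gives the robot as it stands.
- The arm moves only by the shell command python3 -m creep 'ROWS' [FORCE]. ROWS is a JSON object of lists of equal length, an entry for each row: "hand": the opening, from 0 (shut) to 1 (fully open); "dp": the shift along the world's x, y, z in units of 2 cm (1.0 is 2 cm), a list of three; "dr": the turn, a rotation vector about the world's x, y, z in units of 4 degrees (1.0 is 4 degrees), a list of three. In form: {"hand": [hand, ...], "dp": [[dx, dy, dz], ...], "dr": [[rx, ry, rz], ...]}. A call has 1 to 12 rows; each row shifts and turns the pose as measured when the row begins; what a row does not reach is not made up. A row lasts 1/12 s, in which the tool goes at most 41.7 mm and 7.16 degrees, less where a joint would pass 70% of its speed; a pose out of reach is approached as far as the arm can. A call with a number of a shift or a turn outside -1 to 1 is refused whole. A call with a gripper value outside its range is refused whole. The fingers move at their own pace and stop on an object; FORCE is the grip in N (left out, the last holds). Time passes only in rows, so rows that do not move let the fingers close. It gives the time, the measured TCP pose, the force and the opening at its end, in the units of the state.
- env.get_obs(): the state, without advancing time (a new reading comes with each control period).
- viewer.read_camera(name): name is "side" or "top" or "wrist"; returns (picture, depth): 400x640x3 uint8, red, green, blue; 400x640 float32, mm along the optical axis (not along the pixel's ray), 0 where there is no reading.
- viewer.camera_params(name): a dict with "intrinsics" (3x3 intrinsics, pixels), "dist" ([k1, k2, p1, p2, k3] as OpenCV has them; the pictures are not rectified), "cam_to_world" (4x4, takes a point from camera to world coordinates); the wrist camera has in their place "tool_from_camera" (4x4, takes a point from camera to tool coordinates, whose origin is the TCP and whose axes are the flange's). Camera axes: x right, y down, z forward; pixel columns grow to the right and rows downward; lengths in mm; the calibration is good to about 2 mm. A picture is of the moment at which its call begins: read the wrist's pose just before it. camera_params takes no time and is no camera call.
- job.hand_in(): hands the job in, once; it reports no verdict.
The state is a dict: "time": time; "joint_pos": joint angles; "joint_vel": joint speeds; "joint_efforts": joint torques, N m; "tool_pos": TCP position; "eef_rot": TCP orientation; "wrist_force": force on the tool from outside, world axes, zero at the start; "wrist_torque": the same for the moment, N m; "opening": finger opening in mm.
Only numpy, scipy, OpenCV 4.12 (cv2) and the standard library are available. Lean on these libraries where they do the work, as an engineer would, in place of code of your own. Each camera call takes 0.05 s, during which the arm holds its last target.

## Working session

There is one attempt and no reset: what is moved stays moved. The work goes in short steps, Python scripts to look and compute and a shell command to move; the robot and the scene stay as the last step left them, time stands still between calls to the robot, and variables do not carry over. Pictures are saved under pics/ and viewed, and the job is handed in when it is done.

```bash
ls; mkdir -p pics; cat > h.py <<'E'
import numpy as np, cv2
from cell import env, viewer, job
from scipy.spatial.transform import Rotation as R
def save(name,fn):
    s=env.get_obs(); im,d=viewer.read_camera(name)
    cv2.imwrite('pics/%s.png'%fn,im[:,:,::-1]); np.savez('pics/%s.npz'%fn,im=im,d=d,tp=s['tool_pos'],q=s['eef_rot'])
    return im,d
def T(name,z=None):
    p=viewer.camera_params(name)
    K=np.array(p['intrinsics']);D=np.array(p['dist'])
    if name!='wrist': return K,D,np.array(p['cam_to_world'])
    M=np.eye(4);q=z['q'];M[:3,:3]=R.from_quat([q[1],q[2],q[3],q[0]]).as_matrix();M[:3,3]=z['tp']
    return K,D,M@np.array(p['tool_from_camera'])
def px(name,fn,pts,h=None):
    """pixels->world via depth (h None) or plane z=h"""
    z=np.load('pics/%s.npz'%fn);K,D,M=T(name,z);out=[]
    for k,(u,v) in enumerate(pts):
        n=cv2.undistortPoints(np.array([[[u,v]]],float),K,D)[0,0]
        r=np.array([n[0],n[1],1.])
        if h is None:
            d=z['d'][int(v)-1:int(v)+2,int(u)-1:int(u)+2];d=np.median(d[d>0]) if (d>0).any() else np.nan
            out.append((M@np.r_[r*d,1])[:3])
        else:
            w=M[:3,:3]@r;o=M[:3,3];hh=h[k] if np.ndim(h) else h; out.append(o+w*(hh-o[2])/w[2])
    return np.round(np.array(out),1)
def proj(name,fn,P):
    z=np.load('pics/%s.npz'%fn);K,D,M=T(name,z);Mi=np.linalg.inv(M)
    c=(Mi[:3,:3]@np.array(P,float).T).T+Mi[:3,3]
    return np.round(cv2.projectPoints(c.reshape(-1,1,3),np.zeros(3),np.zeros(3),K,D)[0][:,0],1)
def crop(fn,out,x0,y0,x1,y1,s):
    im=cv2.imread('pics/%s.png'%fn)[y0:y1,x0:x1];cv2.imwrite('pics/%s.png'%out,cv2.resize(im,None,fx=s,fy=s,interpolation=cv2.INTER_CUBIC))
def cloud(name,fn):
    z=np.load('pics/%s.npz'%fn);K,D,M=T(name,z);d=z['d'];hh,ww=d.shape
    u,v=np.meshgrid(np.arange(ww),np.arange(hh));n=cv2.undistortPoints(np.stack([u,v],-1).reshape(-1,1,2).astype(float),K,D)[:,0]
    P=np.c_[n,np.ones(len(n))]*d.reshape(-1,1);W=P@M[:3,:3].T+M[:3,3];W[d.ravel()==0]=np.nan
    return W.reshape(hh,ww,3),z['im']
def st():
    s=env.get_obs();print('t',round(s['time'],2),'tcp',np.round(s['tool_pos'],1),'q',np.round(s['eef_rot'],3),'j',np.round(s['joint_pos'],2),'F',np.round(s['wrist_force'],1),'op',round(float(s['opening']),1))
E
python3 - <<'E'
from h import *
st()
for n in ['side','top','wrist']:
    save(n,n+'0')
    if n!='wrist':K,D,M=T(n);print(n,np.round(M,2).tolist(),K[0,0])
print(viewer.camera_params('wrist'))
E
```

```text
pics
t 0.0 tcp [ 199.  -538.6  204.3] q [-0.001  0.984  0.176 -0.   ] j [-1.37  0.21  1.54 -0.    1.39 -0.15] F [-0.1  0.6 -0.6] op 94.0
side [[-1.0, -0.01, -0.02, 633.22], [0.01, 0.5, -0.86, 1370.73], [0.02, -0.86, -0.5, 749.47], [0.0, 0.0, 0.0, 1.0]] 425.15185066317724
top [[-0.45, -0.7, 0.56, -246.8], [-0.89, 0.34, -0.29, 718.49], [0.02, -0.63, -0.78, 1298.21], [0.0, 0.0, 0.0, 1.0]] 459.2583443548552
{'intrinsics': array([[335.49531019,   0.        , 315.43080475],
       [  0.        , 335.49531019, 198.16886475],
       [  0.        ,   0.        ,   1.        ]]), 'dist': array([-0.04674366,  0.        ,  0.        ,  0.        ,  0.        ]), 'tool_from_camera': array([[-4.02677204e-04, -9.61536955e-01, -2.74675301e-01,
         8.10674312e+01],
       [ 9.99999675e-01, -1.95331362e-04, -7.82228138e-04,
        -6.45437771e-01],
       [ 6.98488561e-04, -2.74675527e-01,  9.61536722e-01,
        -1.79179730e+02],
       [ 0.00000000e+00,  0.00000000e+00,  0.00000000e+00,
         1.00000000e+00]])}
```

View pics/side0.png

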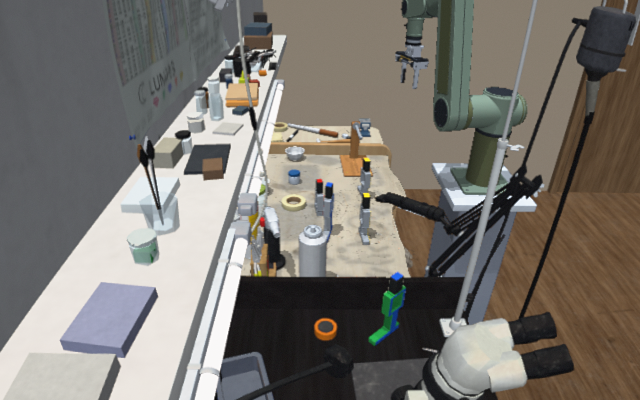

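View pics/top0.png

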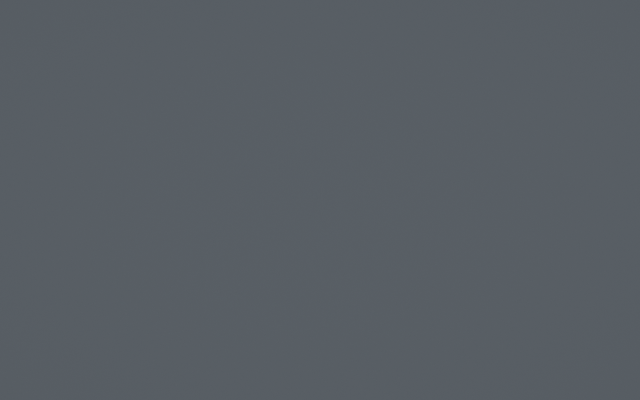

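View pics/wrist0.png

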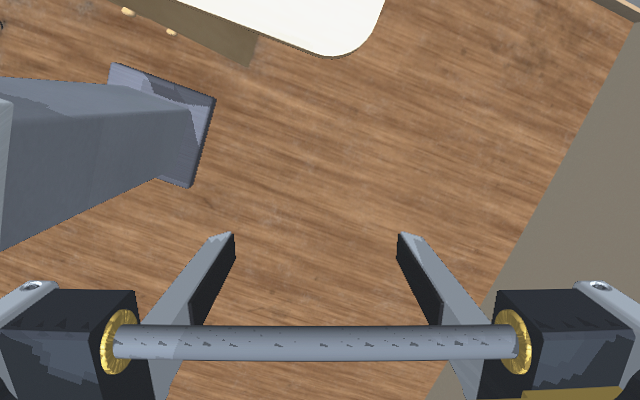

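The side view shows the stand at about (355,155), four stakes at (320,205), (329,208), (366,175) and (365,217), and a green look-alike at (390,310) in the tray. The top picture is blank grey, so something blocks it or it has failed. I'll enlarge the side view.

```bash
python3 - <<'E'
from h import *
crop('side0','c1',255,115,415,285,4.5/1.3)
z=np.load('pics/top0.npz');print(np.nanmin(z['d']),np.nanmax(z['d']))
P=[(320,183),(329,187),(366,161),(366,197),(352,140),(370,128),(294,176),(293,202),(295,153)]
print(px('side','side0',P))
E
```

```text
0.0 392.84283
[[ 6.094e+02  2.300e+02  1.120e+02]
 [ 5.863e+02  3.395e+02  1.608e+02]
 [ 4.585e+02  1.251e+02  1.381e+02]
 [ 4.821e+02  3.525e+02  1.374e+02]
 [ 4.799e+02 -1.622e+02  8.760e+01]
 [ 3.637e+02 -5.061e+02  2.200e+00]
 [ 6.984e+02  3.910e+01  3.250e+01]
 [ 6.968e+02  1.622e+02  1.000e-01]
 [ 7.048e+02 -1.968e+02  1.160e+01]]
```

View pics/c1.png

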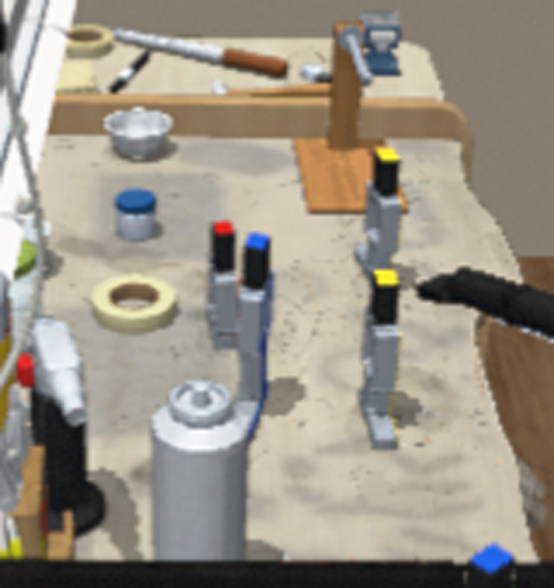

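```bash
python3 - <<'E'
from h import *
W,im=cloud('side','side0')
P=[(312,235),(312,265),(385,197),(405,203),(430,212),(395,278),(385,330),(455,235),(250,60),(262,150),(480,280),(515,150),(345,255)]
for p in P: print(p,np.round(W[p[1],p[0]]))
m=(W[...,0]>250)&(W[...,0]<900)&(W[...,1]>-600)&(W[...,1]<600)&(W[...,2]>90)
ys,xs=np.nonzero(m)
from collections import Counter
c=Counter()
mz={}
for y,x in zip(ys,xs):
    k=(int(W[y,x,0]//50*50),int(W[y,x,1]//50*50));c[k]+=1;mz[k]=max(mz.get(k,0),int(W[y,x,2]))
for k in sorted(c): print(k,c[k],mz[k],end=' ; ')
E
```

```text
(312, 235) [632. 576. 168.]
(312, 265) [631. 588.  89.]
(385, 197) [406. 240.  71.]
(405, 203) [355. 297.  85.]
(430, 212) [299. 374. 103.]
(395, 278) [462. 717. 164.]
(385, 330) [467. 720.  12.]
(455, 235) [246. 453.  82.]
(250, 60) [841. -26. 424.]
(262, 150) [723. 688. 433.]
(480, 280) [250. 659. 105.]
(515, 150) [294. 738. 464.]
(345, 255) [539. 440.   1.]
(250, -600) 39 570 ; (250, -550) 76 575 ; (250, -500) 10 568 ; (250, 300) 7 111 ; (250, 350) 168 121 ; (250, 400) 108 133 ; (250, 450) 79 165 ; (250, 550) 332 229 ; (300, 250) 21 96 ; (300, 300) 123 110 ; (300, 350) 51 111 ; (300, 550) 190 154 ; (350, 250) 13 93 ; (350, 300) 1 91 ; (400, 100) 27 140 ; (450, -200) 141 166 ; (450, -150) 13 157 ; (450, -100) 15 156 ; (450, -50) 13 164 ; (450, 50) 2 98 ; (450, 100) 112 142 ; (450, 300) 50 141 ; (450, 350) 128 141 ; (550, 300) 177 166 ; (550, 350) 54 123 ; (550, 550) 9 145 ; (600, 200) 73 118 ; (600, 300) 5 120 ; (600, 350) 3 117 ; (600, 500) 53 171 ; (600, 550) 711 177 ; (650, 500) 7 154 ; (650, 550) 195 172 ; (700, -50) 10 367 ; (700, 0) 50 366 ; (700, 50) 32 367 ; (700, 100) 31 3
[... 952 characters left out ...]
; (800, 100) 54 426 ; (800, 150) 21 409 ; (800, 200) 61 418 ; (800, 250) 90 418 ; (800, 300) 282 418 ; (800, 350) 116 405 ; (800, 400) 276 449 ; (800, 450) 128 400 ; (800, 500) 276 401 ; (800, 550) 135 402 ; (850, -600) 20 500 ; (850, -550) 74 500 ; (850, -500) 22 477 ; (850, -450) 23 477 ; (850, -400) 227 477 ; (850, -350) 75 440 ; (850, -300) 9 423 ; (850, -250) 16 424 ; (850, -200) 19 435 ; (850, -150) 32 435 ; (850, -100) 33 434 ; (850, -50) 9 443 ; (850, 0) 87 443 ; (850, 50) 180 441 ; (850, 100) 61 420 ; (850, 150) 93 429 ; (850, 200) 103 432 ; (850, 250) 47 417 ; (850, 300) 88 442 ; (850, 350) 153 446 ; (850, 400) 363 451 ; (850, 450) 153 430 ; (850, 500) 402 430 ; (850, 550) 89 433 ;
```

```bash
python3 -m creep '{"hand":[1,1,1,1,1,1,1,1,1,1,1,1],"dp":[[0.4,0.6,1],[0.4,0.6,1],[0.4,0.8,1],[0.5,1,1],[0.5,1,1],[0.5,1,1],[0.5,1,1],[0.5,1,1],[0.5,1,0.5],[0.5,1,0],[0.5,1,0],[0.5,1,0]],"dr":[[0,0,0.5],[0,0,0.5],[0,0,0.5],[0,0,0.5],[0,0,0.5],[0,0,0.5],[0,0,0.5],[0,0,0.5],[0,0,0.5],[0,0,0.5],[0,0,0],[0,0,0]]}'; python3 -m creep '{"hand":[1,1,1,1,1,1,1,1,1,1,1,1],"dp":[[0.4,1,0],[0.4,1,0],[0.4,1,0],[0.4,1,0],[0.4,1,0],[0.5,1,0],[0.5,1,0],[0.5,1,0],[0.5,1,0],[0.5,1,0.5],[0.5,1,0],[0.5,1,0]],"dr":[[0,0,0],[0,0,0],[0,0,0],[0,0,0],[0,0,0],[0,0,0],[0,0,0],[0,0,0],[0,0,0],[0,0,0],[0,0,0],[0,0,0]]}'
python3 - <<'E'
from h import *
st();save('wrist','w1')
E
```

```text
time: 1.15
tool_pos: [313.0, -307.0, 375.5]
eef_rot: [-0.006, 0.937, 0.349, -0.002]
wrist_force: [-1.0, -0.0, 0.1]
opening: 94.2
time: 2.15
tool_pos: [424.3, -52.4, 382.8]
eef_rot: [-0.008, 0.937, 0.348, -0.003]
wrist_force: [-0.6, -0.9, 0.9]
opening: 93.9
t 2.15 tcp [424.3 -52.4 382.8] q [-0.008  0.937  0.348 -0.003] j [-0.33 -0.19  1.58  0.01  1.76  0.53] F [-0.6 -0.9  0.9] op 93.9
```

View pics/w1.png

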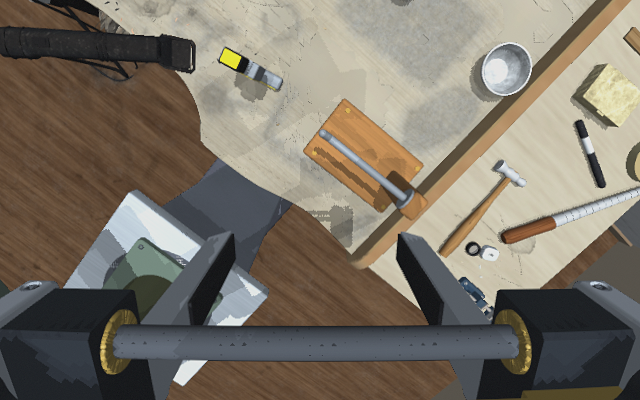

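```bash
python3 -m creep '{"hand":[1,1,1,1,1,1,1,1,1,1,1,1],"dp":[[0,1,0],[0,1,0],[0,1,0],[0,1,0],[0,1,0],[0,1,0],[0,1,0],[0,1,0],[0,1,0],[0,1,0],[0,1,0],[0,0,0]],"dr":[[0,0,-1],[0,0,-1],[0,0,-1],[0,0,-1],[0,0,-1],[0,0,-1],[0,0,-1],[0,0,-1],[0,0,-1],[0,0,-1],[0,0,-0.5],[0,0,0]]}'
python3 - <<'E'
from h import *
st();save('wrist','w2')
print(px('wrist','w1',[(327,133),(405,200)]))
E
```

```text
time: 3.2
tool_pos: [422.3, 179.4, 378.3]
eef_rot: [-0.01, 1.0, -0.027, -0.002]
wrist_force: [-0.5, 0.1, -1.0]
opening: 93.8
t 3.2 tcp [422.3 179.4 378.3] q [-0.01   1.    -0.027 -0.002] j [ 0.2  -0.13  1.54  0.02  1.73  1.83] F [-0.5  0.1 -1. ] op 93.8
[[ 465.   -28.8  161.3]
 [ 466.5 -157.2  158.4]]
```

View pics/w2.png

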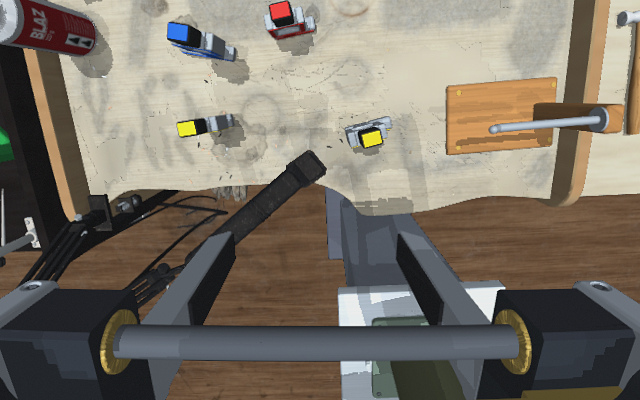

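```bash
python3 -m creep '{"hand":[1,1,1,1,1,1,1],"dp":[[1,0.5,0],[1,0.5,0],[1,0.5,0],[1,0.5,0],[1,0.5,0],[0.5,0,0],[0,0,0]],"dr":[[0,0,0],[0,0,0],[0,0,0],[0,0,0],[0,0,0],[0,0,0],[0,0,0]]}'
python3 - <<'E'
from h import *
st();save('wrist','w3')
crop('w3','w3c',80,20,480,300,2)
E
```

```text
time: 3.83
tool_pos: [536.6, 221.0, 376.9]
eef_rot: [-0.005, 1.0, -0.027, -0.003]
wrist_force: [-0.5, -0.1, 0.2]
opening: 93.7
t 3.83 tcp [536.6 221.  376.9] q [-0.005  1.    -0.027 -0.003] j [0.23 0.15 1.27 0.01 1.73 1.86] F [-0.5 -0.1  0.2] op 93.7
```

View pics/w3.png

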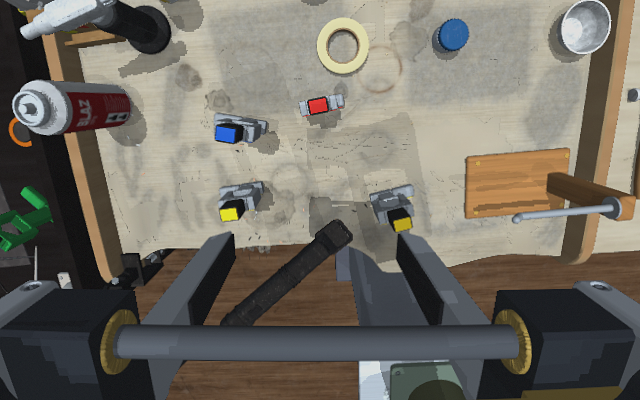

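View pics/w3c.png

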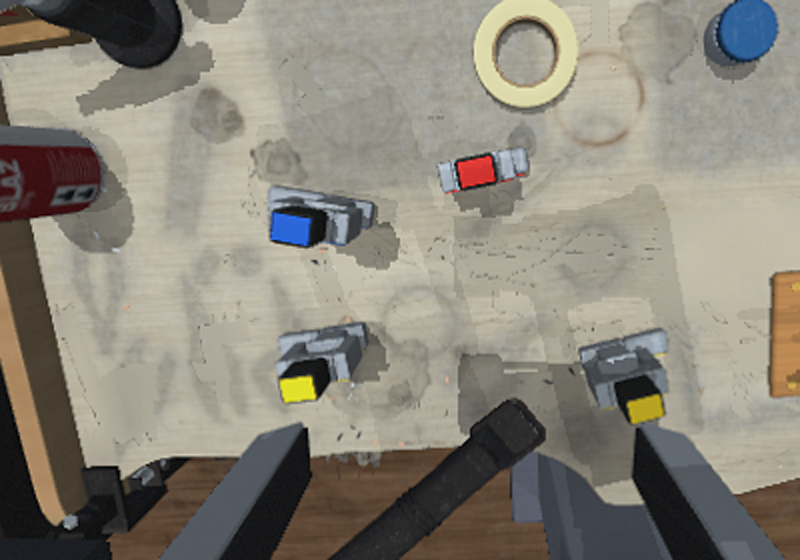

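```bash
cat >> h.py <<'E'
def stake(name,fn,gx,gy,H):
    """top colour centroid + yaw, foot extents, near (gx,gy)"""
    W,im=cloud(name,fn);m=np.hypot(W[...,0]-gx,W[...,1]-gy)<80
    top=m&(W[...,2]>H-7)&(W[...,2]<H+8)
    P=W[top];c=(np.percentile(P[:,:2],3,0)+np.percentile(P[:,:2],97,0))/2
    r=cv2.minAreaRect(P[:,:2].astype(np.float32));
    print('top n',len(P),'z',np.round(np.median(P[:,2]),1),'mean',np.round(P.mean(0),1),'rect',np.round(r[0],1),np.round(r[1],1),round(r[2],1))
    for lo,hi in ((9,22),(22,H-80),(H-72,H-42),(H-40,H-4)):
        F=W[m&(W[...,2]>lo)&(W[...,2]<hi)]
        if len(F)<8: continue
        r=cv2.minAreaRect(F[:,:2].astype(np.float32));b=cv2.boxPoints(r)
        d=F[:,:2]-F[:,:2].mean(0);e=np.linalg.svd(d,full_matrices=False)[2][0];e*=np.sign(e[0] if abs(e[0])>.5 else e[1])
        t=(F[:,:2]-[gx,gy])@e
        print(' z',lo,hi,'n',len(F),'rect',np.round(r[0],1),np.round(r[1],1),round(r[2],1),'dir',np.round(np.degrees(np.arctan2(e[1],e[0])),1),'ext rel grip',np.round(np.percentile(t,[1,99]),0))
E
python3 - <<'E'
from h import *
pts=px('wrist','w3',[(228,133),(318,105),(230,214),(402,225),(517,218),(610,207)])
print(pts)
for p,H in zip(pts,(164,116,140,140)):
    for f,n in (('w3','wrist'),('w2','wrist'),('side0','side')):
        print(f);
        try: stake(n,f,p[0],p[1],H)
        except Exception as e: print(e)
E
```

```text
[[ 587.7  323.2  164.3]
 [ 612.6  217.7  117.4]
 [ 481.3  340.1  141.3]
 [ 454.8  114.9  141.3]
 [ 465.6  -24.   164.2]
 [ 470.1 -153.3  154.2]]
w3
top n 382 z 164.5 mean [586.9 325.7 164. ] rect [586.4 326.4] [25.1 20.3] 75.5
 z 9 22 n 227 rect [591.4 344.2] [83.5 19.5] 76.2 dir 74.2 ext rel grip [-20.  62.]
 z 22 84 n 151 rect [594.  321.6] [53.2 17.6] 55.8 dir 67.5 ext rel grip [-23.  28.]
 z 92 122 n 118 rect [586.  325.8] [49.4 21.2] 76.5 dir 63.4 ext rel grip [-24.  27.]
 z 124 160 n 235 rect [587.3 326.5] [49.8 19.3] 74.9 dir 59.3 ext rel grip [-21.  27.]
w2
top n 470 z 164.6 mean [585.8 325.4 164.2] rect [586.3 326.4] [26.3 21. ] 78.5
 z 9 22 n 237 rect [588.6 344.2] [82.9 20.2] 79.6 dir 84.3 ext rel grip [-21.  62.]
 z 22 84 n 171 rect [577.5 325.5] [17.2 53.3] 8.3 dir 90.8 ext rel grip [-23.  28.]
 z 92 122 n 177 rect [585.9 325.4] [49.8 22. ] 76.7 dir 91.3 ext rel grip [-24.  29.]
 z 124 160 n 333 rect [586.1 325.3] [50.  20.9] 79.5 dir 111.5 ext rel grip [-19.  18.]
side0
top n 44 z 162.2 mean [587.7 332.  162.1] rect [587.2 328.6] [26.9 18.4] 78.3
 z 9 22 n 56 rect [591.
[... 3320 characters left out ...]
ip [-50.  23.]
 z 22 60 n 138 rect [447.1 142.4] [ 31.6 107.1] 41.4 dir -52.0 ext rel grip [-79.  26.]
 z 68 98 n 72 rect [455.6 114.2] [21.  52.2] 12.1 dir 107.8 ext rel grip [-27.  26.]
 z 100 136 n 246 rect [455.9 114.2] [19.9 51.3] 12.8 dir 104.9 ext rel grip [-26.  24.]
side0
top n 31 z 139.2 mean [459.  119.9 138.7] rect [458.5 118.7] [17.4 26.1] 14.1
 z 9 22 n 28 rect [464.1  95.7] [20.5 62.7] 18.1 dir 106.6 ext rel grip [-52.  10.]
 z 22 60 n 84 rect [445.6 141.7] [28.5 99.7] 31.4 dir 119.5 ext rel grip [-22.  77.]
 z 68 98 n 80 rect [456.4 117.7] [23.4 56.7] 11.2 dir 112.6 ext rel grip [-28.  28.]
 z 100 136 n 82 rect [463.6 121.4] [22.8 32.5] 55.0 dir -40.6 ext rel grip [-13.  17.]
```

```bash
cat >> h.py <<'E'
def hook(name,fn,x0=400,x1=540,y0=-220,y1=60):
    W,im=cloud(name,fn)
    m=(W[...,0]>x0)&(W[...,0]<x1)&(W[...,1]>y0)&(W[...,1]<y1)&(W[...,2]>140)&(W[...,2]<172)
    P=W[m]
    if len(P)<20: print('few');return
    t=P[:,1].max();print('n',len(P),'ymax(tip end)',np.round(np.percentile(P[:,1],99.5),1),'ymin',round(P[:,1].min(),1))
    b=P[(P[:,1]<t-22)&(P[:,1]>t-105)]
    k=np.polyfit(b[:,1],b[:,0],1);print('bar x at tip end',round(np.polyval(k,t),1),'at -130',round(np.polyval(k,t-130),1),'yaw deg of hook +y',round(-np.degrees(np.arctan(k[0]))*1,2),'top z',np.round(np.percentile(b[:,2],[50,95]),1), 'xrange',np.round(np.percentile(b[:,0]-np.polyval(k,b[:,1]),[2,98]),1))
    e=P[P[:,1]>t-14];print('tip pts mean',np.round(e.mean(0),1),'max z',np.round(np.percentile(e[:,2],98),1))
    r=P[P[:,1]<t-134];print('post rect',cv2.minAreaRect(r[:,:2].astype(np.float32)) if len(r)>5 else None)
E
python3 - <<'E'
from h import *
for f,n in (('w1','wrist'),('w2','wrist'),('w3','wrist'),('side0','side')):
    print(f);hook(n,f)
W,im=cloud('side','side0')
for y0 in range(0,450,50):
    m=(W[...,1]>y0)&(W[...,1]<y0+50)&(W[...,2]>230)&(W[...,2]<700)&(W[...,0]>500)
    P=W[m]; print(y0,[(z,int(np.min(P[(P[:,2]>z)&(P[:,2]<z+50),0],initial=9999))) for z in range(230,630,50)],end=' ')
E
```

```text
w1
n 1491 ymax(tip end) -21.7 ymin -183.7
bar x at tip end 461.3 at -130 467.0 yaw deg of hook +y 2.52 top z [155.  156.7] xrange [-4.9  4.6]
tip pts mean [461.7 -27.2 162.4] max z 166.3
post rect ((467.7784118652344, -168.0509033203125), (34.54409408569336, 28.24332618713379), 6.133950710296631)
w2
n 1766 ymax(tip end) -20.2 ymin -182.4
bar x at tip end 462.7 at -130 468.1 yaw deg of hook +y 2.39 top z [154.5 156.3] xrange [-5.2  4.6]
tip pts mean [462.8 -24.4 162.8] max z 166.2
post rect ((468.8335876464844, -167.38601684570312), (29.85911750793457, 34.00494384765625), 88.93034362792969)
w3
n 1535 ymax(tip end) -21.1 ymin -183.4
bar x at tip end 464.0 at -130 469.7 yaw deg of hook +y 2.48 top z [154.3 156. ] xrange [-5.5  3.8]
tip pts mean [464.8 -25.7 160.9] max z 165.6
post rect ((468.91497802734375, -168.40249633789062), (34.36605453491211, 28.306922912597656), 4.043665885925293)
side0
n 94 ymax(tip end) -18.6 ymin -182.5
bar x at tip end 464.4 at -130 470.2 yaw deg of hook +y 2.54 top z [154.  156.5] xrange [-4.8  3.9]
tip pts mean [464.1 -23.7 157.5] max z 164.5
post rect ((47
[... 324 characters left out ...]
80, 9999), (330, 732), (380, 763), (430, 949), (480, 948), (530, 946), (580, 948)] 150 [(230, 9999), (280, 9999), (330, 731), (380, 763), (430, 951), (480, 949), (530, 949), (580, 949)] 200 [(230, 9999), (280, 9999), (330, 731), (380, 763), (430, 897), (480, 949), (530, 949), (580, 948)] 250 [(230, 9999), (280, 9999), (330, 731), (380, 763), (430, 943), (480, 950), (530, 945), (580, 946)] 300 [(230, 9999), (280, 9999), (330, 731), (380, 763), (430, 895), (480, 950), (530, 950), (580, 950)] 350 [(230, 9999), (280, 9999), (330, 730), (380, 763), (430, 892), (480, 950), (530, 951), (580, 949)] 400 [(230, 9999), (280, 9999), (330, 731), (380, 763), (430, 844), (480, 950), (530, 948), (580, 947)]
```

```bash
python3 -m creep '{"hand":[0.7,0.7,0.7,0.7,0.7,0.7,0.7,0.7,0.7,0.7,0.7,0.7],"dp":[[0,0.4,0],[0,0.4,0],[0,0.4,0],[0,0.4,0],[0,0.4,0],[0,0.4,0],[0,0.4,0],[0,0.4,0],[0,0.4,0],[0,0.4,0],[0,0.4,0],[0,0.4,0]],"dr":[[0,0,1],[0,0,1],[0,0,1],[0,0,1],[0,0,1],[0,0,1],[0,0,1],[0,0,1],[0,0,1],[0,0,1],[0,0,1],[0,0,1]]}' 10; python3 -m creep '{"hand":[0.7,0.7,0.7,0.7,0.7,0.7,0.7,0.7,0.7,0.7,0.7,0.7],"dp":[[0.1,0,0],[0.1,0,0],[0.1,0,0],[0.1,0,0],[0.1,0,0],[0.2,0,0],[0.2,0,0],[0.2,0,0],[0.2,0,0],[0.2,0,0],[0.2,0,0],[0.2,0,0]],"dr":[[0,0,1],[0,0,1],[0,0,1],[0,0,1],[0,0,1],[0,0,1],[0,0,1],[0,0,1],[0,0,1],[0,0,1],[0,0,1],[0,0,1]]}';python3 -m creep '{"hand":[0.7,0.7,0.7,0.7,0.7,0.7,0.7,0.7,0.7,0.7,0.7,0.7],"dp":[[0,0,-0.2],[0,0,-0.2],[0,0,-0.2],[0,0,-0.2],[0,0,-0.2],[0,0,-0.2],[0,0,-0.2],[0,0,-0.2],[0,0,-0.2],[0,0,-0.2],[0,0,-0.2],[0,0,-0.2]],"dr":[[0,0,1],[0,0,1],[0,0,1],[0,0,1],[0,0,1],[0,0,1],[0,0,1],[0,0,1],[0,0,1],[0,0,1],[0,0,1],[0,0,1]]}'
cat >> h.py <<'E'
def psi():
    s=env.get_obs();q=s['eef_rot'];M=R.from_quat([q[1],q[2],q[3],q[0]]).as_matrix()
    print('psi',round(np.degrees(np.arctan2(M[1,0],M[0,0])),1),'toolz',np.round(M[:,2],3))
def goto(x,y,z,p):
    st();psi();s=env.get_obs();q=s['eef_rot'];M=R.from_quat([q[1],q[2],q[3],q[0]]).as_matrix()
    # tilt fix: rotation taking toolz to -z
    c=np.cross(M[:,2],[0,0,-1]);a=(p-np.degrees(np.arctan2(M[1,0],M[0,0]))+180)%360-180
    print('need dp units',np.round((np.array([x,y,z])-s['tool_pos'])/20,2),'dr units: tilt',np.round(np.degrees(c)/4,2),'yaw',round(a/4,2))
E
python3 -c "
from h import *
goto(586.4,326.4,129,167)"
```

```text
time: 4.88
tool_pos: [525.6, 304.2, 381.8]
eef_rot: [-0.0, 0.918, 0.397, -0.007]
wrist_force: [0.3, -0.1, 0.5]
opening: 65.7
time: 5.88
tool_pos: [553.1, 291.2, 389.4]
eef_rot: [0.004, 0.661, 0.75, -0.008]
wrist_force: [-0.6, 0.5, -0.1]
opening: 65.8
time: 6.88
tool_pos: [543.6, 275.5, 347.7]
eef_rot: [0.009, 0.28, 0.96, -0.007]
wrist_force: [-0.0, -0.8, -0.6]
opening: 65.7
t 6.88 tcp [543.6 275.5 347.7] q [ 0.009  0.28   0.96  -0.007] j [ 0.34  0.21  1.25 -0.02  1.67 -0.67] F [-0.  -0.8 -0.6] op 65.7
psi 147.4 toolz [ 0.014 -0.018 -1.   ]
need dp units [  2.14   2.54 -10.94] dr units: tilt [0.25 0.19 0.  ] yaw 4.89
```

```bash
python3 -m creep '{"hand":[0.7,0.7,0.7,0.7,0.7,0.7,0.7,0.7,0.7],"dp":[[0.5,0.6,-0.3],[0.5,0.6,-0.3],[0.5,0.6,-0.3],[0.5,0.6,-0.4],[0.3,0.5,-0.5],[0,0.2,-0.5],[0,0,-0.5],[0,0,0],[0,0,0]],"dr":[[0,0,1],[0,0,1],[0,0,1],[0.1,0.1,1],[0.15,0.1,1],[0,0,0],[0,0,0],[0,0,0],[0,0,0]]}'
python3 -c "
from h import *
goto(586.4,326.4,129,167);save('wrist','w4')
print(px('wrist','w4',[(320,200)]))
stake('wrist','w4',586,326,164)"
```

```text
time: 7.63
tool_pos: [584.0, 328.9, 294.0]
eef_rot: [0.001, 0.104, 0.995, 0.001]
wrist_force: [0.5, 0.8, 0.4]
opening: 65.7
t 7.63 tcp [584.  328.9 294. ] q [0.001 0.104 0.995 0.001] j [ 0.38  0.36  1.17  0.    1.61 -0.98] F [0.5 0.8 0.4] op 65.7
psi 168.1 toolz [ 0.003  0.001 -1.   ]
need dp units [ 0.12 -0.12 -8.25] dr units: tilt [-0.02  0.04  0.  ] yaw -0.27
[[595.3 332.5 165.5]]
top n 550 z 164.6 mean [585.6 327.5 164.2] rect [586.5 327.5] [25.3 19.3] 77.2
 z 9 22 n 522 rect [590.1 344.8] [83.6 20.3] 77.0 dir 71.1 ext rel grip [-22.  60.]
 z 22 84 n 337 rect [580.2 328.6] [50.   8.6] 77.1 dir 77.5 ext rel grip [-21.  25.]
 z 92 122 n 141 rect [577.7 330.6] [52.4 11. ] 66.2 dir 75.6 ext rel grip [-24.  27.]
 z 124 160 n 374 rect [586.3 327.4] [49.4 19.7] 77.9 dir 77.3 ext rel grip [-23.  26.]
```

View pics/w4.png

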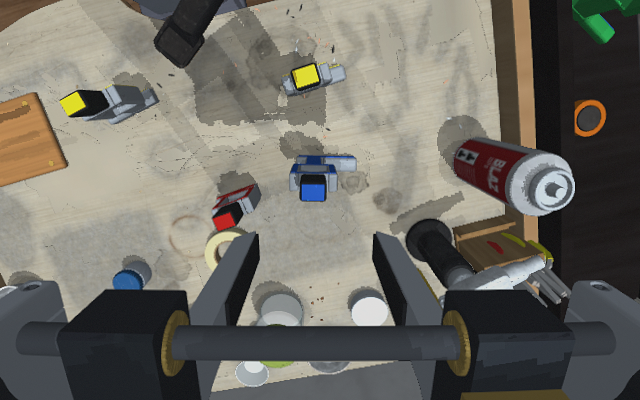

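Two parts have blue ends. The steel L at (313,190) has a blue-painted face and a black grip, so it is a real large stake. The one at (605,15) is green, so it is the look-alike. The first is the one meant, and I'll descend onto it.

```bash
python3 -m creep '{"hand":[0.7,0.7,0.7,0.7,0.7,0.7,0.7,0.7,0.7,0.7],"dp":[[0.1,-0.1,-1],[0,0,-1],[0,0,-1],[0,0,-1],[0,0,-1],[0,0,-1],[0,0,-1],[0,0,-0.8],[0,0,-0.4],[0,0,0]],"dr":[[0,0,-0.2],[0,0,0],[0,0,0],[0,0,0],[0,0,0],[0,0,0],[0,0,0],[0,0,0],[0,0,0],[0,0,0]]}'
python3 -c "
from h import *
goto(586.5,327,129,167)"
```

```text
time: 8.52
tool_pos: [587.6, 323.9, 137.2]
eef_rot: [0.011, 0.115, 0.993, 0.004]
wrist_force: [-0.9, 0.1, -0.7]
opening: 65.5
t 8.52 tcp [587.6 323.9 137.2] q [0.011 0.115 0.993 0.004] j [ 0.38  0.45  1.37 -0.    1.3  -0.96] F [-0.9  0.1 -0.7] op 65.5
psi 166.8 toolz [ 0.022  0.006 -1.   ]
need dp units [-0.06  0.15 -0.41] dr units: tilt [-0.09  0.32  0.  ] yaw 0.05
```

```bash
python3 -m creep '{"hand":[0.7,0.7,0.7,0,0,0,0,0],"dp":[[0,0.15,-0.4],[0,0,-0.05],[0,0,0],[0,0,0],[0,0,0],[0,0,0],[0,0,0],[0,0,0]],"dr":[[-0.1,0.3,0],[0,0,0],[0,0,0],[0,0,0],[0,0,0],[0,0,0],[0,0,0],[0,0,0]]}' 35
python3 -c "
from h import *
goto(586.5,327,129,167)"
```

```text
time: 9.18
tool_pos: [591.5, 327.7, 137.5]
eef_rot: [0.006, 0.116, 0.993, 0.002]
wrist_force: [-0.0, -0.1, 0.3]
opening: 36.0
t 9.18 tcp [591.5 327.7 137.5] q [0.006 0.116 0.993 0.002] j [ 0.38  0.46  1.35 -0.    1.32 -0.96] F [-0.  -0.1  0.3] op 36.0
psi 166.7 toolz [ 0.013  0.003 -1.   ]
need dp units [-0.25 -0.03 -0.42] dr units: tilt [-0.05  0.19  0.  ] yaw 0.07
```

```bash
python3 -m creep '{"hand":[0.5,0.5,0.5,0.5],"dp":[[-0.25,0,-0.5],[0,0,0],[0,0,0],[0,0,0]],"dr":[[0,0,0],[0,0,0],[0,0,0],[0,0,0]]}' 35
python3 -c "
from h import *
goto(586.5,327,129,167)"
```

```text
time: 9.52
tool_pos: [585.7, 327.6, 126.7]
eef_rot: [0.007, 0.116, 0.993, 0.003]
wrist_force: [0.5, 0.3, 0.0]
opening: 47.0
t 9.52 tcp [585.7 327.6 126.7] q [0.007 0.116 0.993 0.003] j [ 0.38  0.46  1.37 -0.    1.29 -0.96] F [0.5 0.3 0. ] op 47.0
psi 166.7 toolz [ 0.014  0.003 -1.   ]
need dp units [ 0.04 -0.03  0.12] dr units: tilt [-0.05  0.19  0.  ] yaw 0.07
```

```bash
python3 -m creep '{"hand":[0,0,0,0,0,0,0,0,0],"dp":[[0,0,0],[0,0,0],[0,0,0],[0,0,0],[0,0,0],[0,0,0.3],[0,0,0.5],[0,0,1],[0,0,1]],"dr":[[0,0,0],[0,0,0],[0,0,0],[0,0,0],[0,0,0],[0,0,0],[0,0,0],[0,0,0],[0,0,0]]}' 35
python3 -m creep '{"hand":[0,0,0,0,0,0,0,0,0,0,0,0],"dp":[[0,0,1],[0,0,1],[0,0,1],[0,0,1],[0,0,1],[0,0,1],[0,0,1],[0,0,0.5],[0,-0.5,0],[-0.3,-1,0],[-0.3,-1,0],[-0.3,-1,0]],"dr":[[0,0,0],[0,0,0],[0,0,0],[0,0,0],[0,0,0],[0,0,0],[0,0,0],[0,0,-0.5],[0,0,-1],[0,0,-1],[0,0,-1],[0,0,-1]]}'
python3 -c "
from h import *
goto(462,20,290,92.5)"
```

```text
time: 10.27
tool_pos: [579.7, 325.1, 176.2]
eef_rot: [-0.001, 0.116, 0.993, -0.002]
wrist_force: [0.6, -0.3, -2.1]
opening: 25.7
time: 11.27
tool_pos: [560.3, 257.0, 347.1]
eef_rot: [0.003, 0.273, 0.962, 0.002]
wrist_force: [0.5, -0.0, -2.1]
opening: 26.1
t 11.27 tcp [560.3 257.  347.1] q [0.003 0.273 0.962 0.002] j [ 0.29  0.22  1.24  0.    1.67 -0.73] F [ 0.5 -0.  -2.1] op 26.1
psi 148.3 toolz [ 0.008  0.003 -1.   ]
need dp units [ -4.92 -11.85  -2.85] dr units: tilt [-0.04  0.11  0.  ] yaw -13.95
```

```bash
python3 -m creep '{"hand":[0,0,0,0,0,0,0,0,0,0,0,0],"dp":[[-0.4,-0.9,0],[-0.4,-0.9,0],[-0.4,-0.9,0],[-0.4,-0.9,0],[-0.4,-0.9,0],[-0.4,-0.9,0],[-0.4,-0.9,0],[-0.4,-0.9,0],[-0.4,-0.9,0],[-0.4,-0.9,0],[-0.4,-0.9,0],[0,0,0]],"dr":[[0,0,-1],[0,0,-1],[0,0,-1],[0,0,-1],[0,0,-1],[0,0,-1],[0,0,-1],[0,0,-1],[0,0,-1],[0,0,-1],[0,0,-1],[0,0,-0.8]]}'
python3 -m creep '{"hand":[0,0,0,0],"dp":[[0,0,0],[0,0,0],[0,0,0],[0,0,0]],"dr":[[0,0,-0.7],[0,0,-0.7],[0,0,0],[0,0,0]]}'
python3 -c "
from h import *
goto(462,20,290,92.5);save('wrist','w5');hook('wrist','w5')"
```

```text
time: 12.27
tool_pos: [462.5, 46.8, 355.3]
eef_rot: [0.007, 0.653, 0.758, 0.001]
wrist_force: [-0.1, -0.1, -2.2]
opening: 26.1
time: 12.6
tool_pos: [460.7, 45.1, 358.4]
eef_rot: [0.008, 0.692, 0.722, 0.001]
wrist_force: [-0.3, 0.0, -2.5]
opening: 25.8
t 12.6 tcp [460.7  45.1 358.4] q [0.008 0.692 0.722 0.001] j [-0.08 -0.13  1.58 -0.01  1.68 -0.13] F [-0.3  0.  -2.5] op 25.8
psi 92.4 toolz [ 0.014 -0.01  -1.   ]
need dp units [ 0.07 -1.25 -3.42] dr units: tilt [0.14 0.2  0.  ] yaw 0.03
n 379 ymax(tip end) -121.0 ymin -165.2
bar x at tip end 476.1 at -130 446.6 yaw deg of hook +y -12.8 top z [154.9 162.4] xrange [-14.3  17.2]
tip pts mean [ 466.8 -127.4  154.7] max z 156.4
post rect None
```

View pics/w5.png

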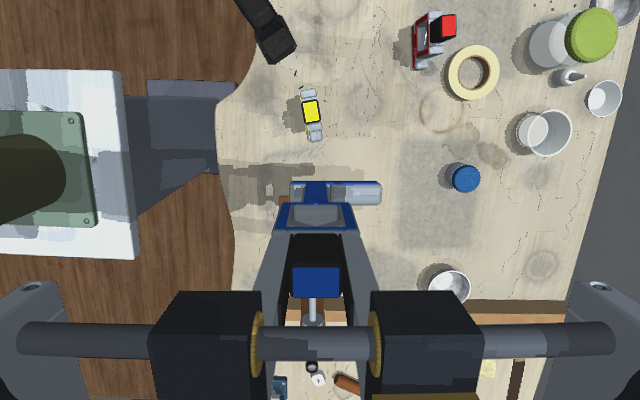

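```bash
cat >> h.py <<'E'
def held(fn,H=None):
    z=np.load('pics/%s.npz'%fn);W,im=cloud('wrist',fn);tp=z['tp']
    m=(np.abs(W[...,0]-tp[0])<75)&(np.abs(W[...,1]-tp[1])<30)&(W[...,2]<tp[2]+50)&(W[...,2]>tp[2]-200)
    for lo,hi in ((28,42),(-20,-2),(-60,-22),(-H-4,-H+20) if H else (0,0)):
        P=W[m&(W[...,2]>tp[2]+lo)&(W[...,2]<tp[2]+hi)]
        if len(P)>8:
            r=cv2.minAreaRect(P[:,:2].astype(np.float32));print(lo,hi,len(P),'c-tcp',np.round(np.array(r[0])-tp[:2],1),np.round(r[1],1),round(r[2],1),'z',np.round(np.percentile(P[:,2],[2,50,98])-tp[2],1))
E
python3 - <<'E'
from h import *
held('w5',129)
save('side','s5');hook('side','s5')
crop('s5','s5c',300,80,460,230,4)
E
```

```text
28 42 3033 c-tcp [-0.1  1.4] [50.7 20.6] 2.0 z [28.8 38.1 40.9]
-20 -2 908 c-tcp [0.1 8.8] [51.5  5. ] 2.3 z [-19.1  -6.1  -2.2]
-60 -22 1480 c-tcp [1.3 2.6] [52.  17.1] 2.2 z [-56.7 -50.  -23.8]
-133 -109 1420 c-tcp [19.9  2.3] [83.5 19.9] 1.9 z [-121.  -110.4 -109.1]
n 57 ymax(tip end) -15.4 ymin -167.0
bar x at tip end 463.7 at -130 470.8 yaw deg of hook +y 3.12 top z [153.8 156.2] xrange [-6.1  4.2]
tip pts mean [464.7 -20.9 159.5] max z 164.8
post rect ((472.37335205078125, -159.01026916503906), (12.060951232910156, 31.709857940673828), 74.62539672851562)
```

View pics/s5c.png

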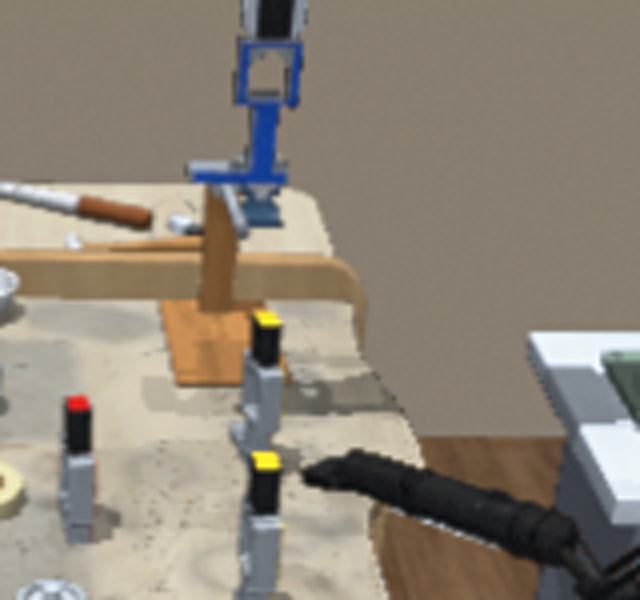

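```bash
python3 -m creep '{"hand":[0,0,0,0,0,0,0,0,0,0],"dp":[[0,-0.4,-1],[0,-0.4,-1],[0,0,-1],[0,0,-1],[0,0,-1],[0,0,-1],[0,0,-1],[0,0,-1],[0,0,-0.5],[0,0,0]],"dr":[[0.1,0.2,0],[0,0,0],[0,0,0],[0,0,0],[0,0,0],[0,0,0],[0,0,0],[0,0,0],[0,0,0],[0,0,0]]}'
python3 -c "
from h import *
goto(463,25,186,92.5)"
```

```text
time: 13.53
tool_pos: [461.4, 30.4, 184.7]
eef_rot: [0.003, 0.688, 0.726, 0.001]
wrist_force: [0.2, -1.2, -2.0]
opening: 25.8
t 13.53 tcp [461.4  30.4 184.7] q [0.003 0.688 0.726 0.001] j [-0.12 -0.02  1.84 -0.    1.32 -0.17] F [ 0.2 -1.2 -2. ] op 25.8
psi 93.1 toolz [ 0.007 -0.003 -1.   ]
need dp units [ 0.08 -0.27  0.06] dr units: tilt [0.04 0.1  0.  ] yaw -0.15
```

```bash
python3 -m creep '{"hand":[0,0,0,0,0,0],"dp":[[0.1,-0.5,0.1],[0,-0.5,0],[0,-0.5,0],[0,-0.5,0],[0,0,0],[0,0,0]],"dr":[[0,0.1,-0.1],[0,0,0],[0,0,0],[0,0,0],[0,0,0],[0,0,0]]}'
python3 -c "
from h import *
goto(463,-60,186,92.5);save('wrist','w6');save('side','s6');crop('s6','s6c',310,100,400,190,6)"
```

```text
time: 14.03
tool_pos: [467.5, -15.5, 192.4]
eef_rot: [0.005, 0.69, 0.724, 0.001]
wrist_force: [0.7, -0.1, -2.6]
opening: 25.7
t 14.03 tcp [467.5 -15.5 192.4] q [0.005 0.69  0.724 0.001] j [-0.22 -0.02  1.82 -0.    1.34 -0.26] F [ 0.7 -0.1 -2.6] op 25.7
psi 92.7 toolz [ 0.008 -0.006 -1.   ]
need dp units [-0.23 -2.22 -0.32] dr units: tilt [0.08 0.11 0.  ] yaw -0.05
```

View pics/w6.png

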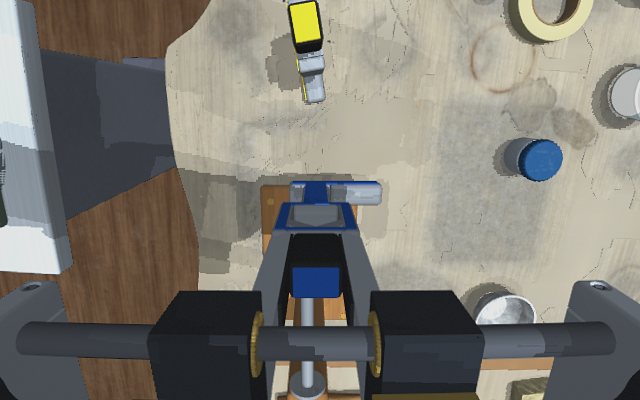

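View pics/s6c.png

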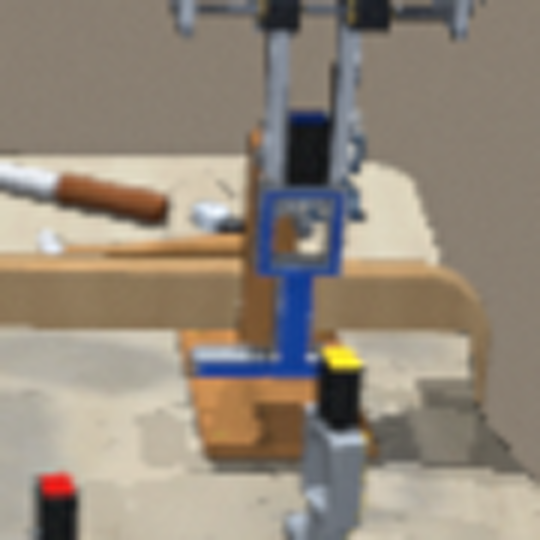

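```bash
python3 -m creep '{"hand":[0,0,0,0,0,0],"dp":[[-0.2,-0.2,-0.3],[0,-0.5,0],[0,-0.5,0],[0,-0.5,0],[0,0,0],[0,0,0]],"dr":[[0,0,0],[0,0,0],[0,0,0],[0,0,0],[0,0,0],[0,0,0]]}'
python3 -c "
from h import *
goto(465,-100,186,92.5);hook('side','s6')"
```

```text
time: 14.63
tool_pos: [462.2, -51.9, 185.3]
eef_rot: [0.004, 0.689, 0.724, 0.0]
wrist_force: [-0.1, 0.1, -3.1]
opening: 26.0
t 14.63 tcp [462.2 -51.9 185.3] q [0.004 0.689 0.724 0.   ] j [-0.3  -0.02  1.83 -0.    1.32 -0.34] F [-0.1  0.1 -3.1] op 26.0
psi 92.8 toolz [ 0.007 -0.006 -1.   ]
need dp units [ 0.14 -2.41  0.03] dr units: tilt [0.08 0.1  0.  ] yaw -0.08
n 109 ymax(tip end) 2.0 ymin -176.2
bar x at tip end 472.8 at -130 456.7 yaw deg of hook +y -7.04 top z [151.8 160.2] xrange [-13.7  19.7]
tip pts mean [470.8  -5.7 153.2] max z 171.1
post rect ((485.17535400390625, -166.89088439941406), (18.49912452697754, 4.063735008239746), 89.60431671142578)
```

```bash
python3 -m creep '{"hand":[0,0,0,0,0,0,0,0,0,0],"dp":[[0.05,-0.5,0],[0.05,-0.5,0],[0.05,-0.5,0],[0.05,-0.5,0],[0.03,-0.5,0],[0.03,-0.5,0],[0.03,-0.5,0],[0.03,-0.5,0],[0,0,0],[0,0,0]],"dr":[[0,0,0],[0,0,0],[0,0,0],[0,0,0],[0,0,0],[0,0,0],[0,0,0],[0,0,0],[0,0,0],[0,0,0]]}'
python3 -c "
from h import *
goto(468,-146,166,92.5);save('wrist','w7')"
```

```text
time: 15.47
tool_pos: [469.4, -142.3, 185.4]
eef_rot: [0.005, 0.69, 0.724, 0.0]
wrist_force: [-0.8, 0.6, -3.0]
opening: 25.7
t 15.47 tcp [ 469.4 -142.3  185.4] q [0.005 0.69  0.724 0.   ] j [-0.47  0.04  1.77 -0.    1.32 -0.52] F [-0.8  0.6 -3. ] op 25.7
psi 92.7 toolz [ 0.007 -0.006 -1.   ]
need dp units [-0.07 -0.19 -0.97] dr units: tilt [0.09 0.11 0.  ] yaw -0.06
```

View pics/w7.png

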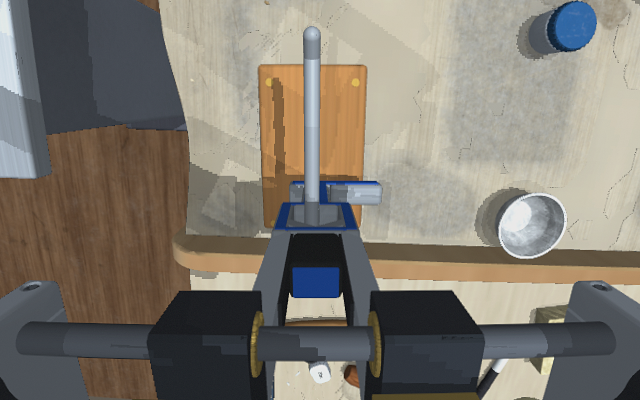

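```bash
python3 -c "
from h import *
hook('wrist','w7');print(px('wrist','w7',[(312,37),(312,120),(312,190)]))"; python3 -m creep '{"hand":[0,0,0,0,0,0],"dp":[[-0.05,-0.15,-0.4],[0,0,-0.4],[0,0,-0.1],[0,0,-0.05],[0,0,0],[0,0,0]],"dr":[[0,0,0],[0,0,0],[0,0,0],[0,0,0],[0,0,0],[0,0,0]]}'
python3 -c "
from h import *
goto(468,-146,166,92.5)"
```

```text
n 3729 ymax(tip end) -21.6 ymin -140.4
bar x at tip end 462.2 at -130 468.0 yaw deg of hook +y 2.56 top z [155.  156.4] xrange [-4.8  4.8]
tip pts mean [462.6 -28.  161.9] max z 166.1
post rect None
[[ 462.8  -26.5  165.3]
 [ 464.8  -71.6  155.7]
 [ 466.7 -115.4  156.3]]
time: 16.02
tool_pos: [468.7, -144.9, 168.4]
eef_rot: [0.006, 0.689, 0.725, -0.0]
wrist_force: [-0.1, -1.3, -0.6]
opening: 25.7
t 16.02 tcp [ 468.7 -144.9  168.4] q [ 0.006  0.689  0.725 -0.   ] j [-0.47  0.05  1.79 -0.    1.28 -0.52] F [-0.1 -1.3 -0.6] op 25.7
psi 92.9 toolz [ 0.008 -0.009 -1.   ]
need dp units [-0.03 -0.06 -0.12] dr units: tilt [0.13 0.12 0.  ] yaw -0.11
```

```bash
python3 -m creep '{"hand":[0,0,0.6,0.6,0.6,0.6,0.6,0.6,0.6,0.6,0.6,0.6],"dp":[[0,0,-0.08],[0,0,0],[0,0,0],[0,0,0],[0,0,0],[0,0,0.3],[0,0,0.6],[0,0,1],[0,0,1],[0,0,1],[0,0,1],[0,0,0.5]],"dr":[[0,0,0],[0,0,0],[0,0,0],[0,0,0],[0,0,0],[0,0,0],[0,0,0],[0,0,0],[0,0,0],[0,0,0],[0,0,0],[0,0,0]]}'
python3 -c "
from h import *
st();save('wrist','w8');stake('wrist','w8',468,-145,204);stake('side','side0',456,114,140)"
```

```text
time: 17.02
tool_pos: [466.5, -141.6, 277.2]
eef_rot: [0.002, 0.688, 0.726, -0.001]
wrist_force: [-0.1, 0.8, 0.3]
opening: 56.4
t 17.02 tcp [ 466.5 -141.6  277.2] q [ 0.002  0.688  0.726 -0.001] j [-0.47 -0.03  1.65 -0.    1.52 -0.52] F [-0.1  0.8  0.3] op 56.4
top n 792 z 205.6 mean [ 468.2 -142.9  205.1] rect [ 468.6 -144. ] [25.6 19.4] 3.0
 z 9 22 n 4433 rect [ 467.8 -142.9] [108.4 154.6] 2.4 dir 31.2 ext rel grip [-64.  70.]
 z 22 124 n 1108 rect [ 482.6 -176.9] [93.6 85.3] 87.3 dir 19.4 ext rel grip [-51.  55.]
 z 132 162 n 1519 rect [ 464.3 -125.5] [ 50.4 118. ] 14.9 dir 92.2 ext rel grip [-37.  79.]
 z 164 200 n 796 rect [ 467.9 -144.1] [50.8 20.7] 2.6 dir 4.2 ext rel grip [-25.  25.]
top n 31 z 139.2 mean [459.  119.9 138.7] rect [458.5 118.7] [17.4 26.1] 14.1
 z 9 22 n 28 rect [464.1  95.7] [20.5 62.7] 18.1 dir 106.6 ext rel grip [-51.  11.]
 z 22 60 n 84 rect [445.6 141.7] [28.5 99.7] 31.4 dir 119.5 ext rel grip [-21.  78.]
 z 68 98 n 80 rect [456.4 117.7] [23.4 56.7] 11.2 dir 112.6 ext rel grip [-26.  29.]
 z 100 136 n 82 rect [463.6 121.4] [22.8 32.5] 55.0 dir -40.6 ext rel grip [-14.  15.]
```

View pics/w8.png

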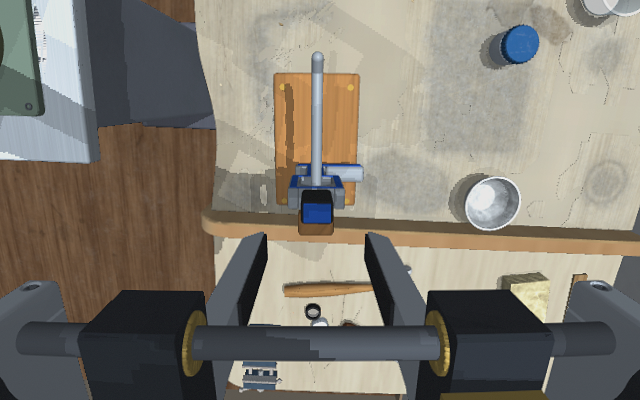

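```bash
python3 -m creep '{"hand":[0.7,0.7,0.7,0.7,0.7,0.7,0.7,0.7,0.7,0.7,0.7,0.7],"dp":[[0,0.7,0.1],[0,0.7,0.1],[0,0.7,0.1],[0,0.7,0.1],[0,0.7,0.1],[0,0.7,0.1],[0,0.7,0.1],[0,0.7,0.1],[0,0.7,0],[0,0.7,0],[0,0.7,0],[0,0.7,0]],"dr":[[0,0,-1],[0,0,-1],[0,0,-1],[0,0,-1],[0,0,-1],[0,0,-1],[0,0,-1],[0,0,-1],[0,0,-1],[0,0,-1],[0,0,-1],[0,0,-1]]}';python3 -m creep '{"hand":[0.7,0.7,0.7,0.7,0.7,0.7,0.7,0.7,0.7],"dp":[[0,0.6,0],[0,0.6,0],[0,0.6,0],[0,0.6,0],[0,0.6,0],[0,0.6,0],[0,0.6,0],[0,0,0],[0,0,0]],"dr":[[0,0,-1],[0,0,-1],[0,0,-1],[0,0,-1],[0,0,-1],[0,0,-1],[0,0,-1],[0,0,-0.8],[0,0,0]]}'
python3 -c "
from h import *
goto(455.9,114.3,105,12);save('wrist','w9');stake('wrist','w9',456,114,140);hook('wrist','w9')"
```

```text
time: 18.07
tool_pos: [464.0, 31.6, 286.5]
eef_rot: [-0.0, 0.932, 0.362, -0.005]
wrist_force: [0.5, -0.6, 0.7]
opening: 65.7
time: 18.82
tool_pos: [459.2, 123.2, 276.3]
eef_rot: [-0.005, 0.996, 0.085, -0.012]
wrist_force: [-1.1, 0.8, -1.4]
opening: 65.6
t 18.82 tcp [459.2 123.2 276.3] q [-0.005  0.996  0.085 -0.012] j [ 0.07 -0.04  1.66  0.01  1.54  1.47] F [-1.1  0.8 -1.4] op 65.6
psi 9.7 toolz [-0.024  0.008 -1.   ]
need dp units [-0.16 -0.44 -8.57] dr units: tilt [-0.11 -0.34 -0.  ] yaw 0.56
top n 531 z 141.2 mean [457.  114.6 140.8] rect [455.8 113.9] [20.3 25.6] 10.8
 z 9 22 n 393 rect [459.  101.6] [20.4 73.2] 10.6 dir 94.3 ext rel grip [-49.  24.]
 z 22 60 n 319 rect [445.2 139.7] [ 24.  106.4] 39.5 dir -54.4 ext rel grip [-79.  25.]
 z 68 98 n 155 rect [455.3 114.5] [20.9 51.1] 12.4 dir 101.9 ext rel grip [-25.  26.]
 z 100 136 n 486 rect [456.  114.4] [20.  50.4] 12.3 dir 103.3 ext rel grip [-25.  25.]
n 2797 ymax(tip end) -20.6 ymin -181.9
bar x at tip end 463.6 at -130 468.9 yaw deg of hook +y 2.33 top z [154.6 156.2] xrange [-5.4  4.1]
tip pts mean [463.8 -25.3 161.6] max z 165.9
post rect ((465.84149169921875, -167.77809143066406), (28.206768035888672, 43.586509704589844), 89.85324096679688)
```

View pics/w9.png

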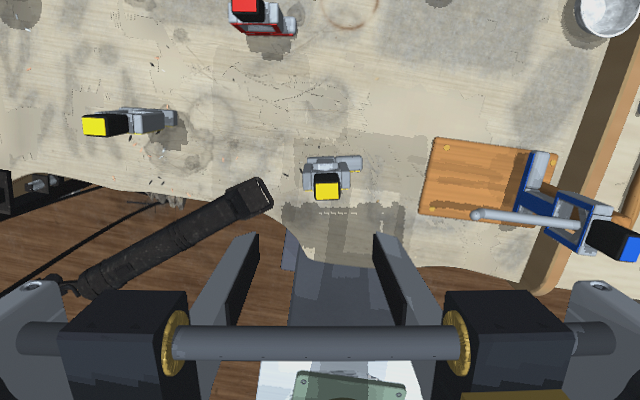

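```bash
python3 -m creep '{"hand":[0.6,0.6,0.6,0.6,0.6,0.6,0.6,0.6,0.6,0.6,0.6],"dp":[[-0.15,-0.45,-0.5],[0,0,-1],[0,0,-1],[0,0,-1],[0,0,-1],[0,0,-1],[0,0,-1],[0,0,-0.8],[0,0,-0.4],[0,0,0],[0,0,0]],"dr":[[-0.1,-0.3,0.5],[0,0,0],[0,0,0],[0,0,0],[0,0,0],[0,0,0],[0,0,0],[0,0,0],[0,0,0],[0,0,0],[0,0,0]]}'
python3 -c "
from h import *
goto(455.9,114.2,105,12)"
```

```text
time: 19.78
tool_pos: [454.0, 110.5, 113.3]
eef_rot: [0.0, 0.994, 0.11, -0.002]
wrist_force: [0.4, -0.1, 1.0]
opening: 56.5
t 19.78 tcp [454.  110.5 113.3] q [ 0.     0.994  0.11  -0.002] j [ 0.05  0.08  1.89 -0.    1.17  1.4 ] F [ 0.4 -0.1  1. ] op 56.5
psi 12.6 toolz [-0.003 -0.    -1.   ]
need dp units [ 0.09  0.18 -0.42] dr units: tilt [ 0.01 -0.05  0.  ] yaw -0.15
```

```bash
python3 -m creep '{"hand":[0.6,0.6,0,0,0,0,0,0,0],"dp":[[0.1,0.15,-0.4],[0,0,0],[0,0,0],[0,0,0],[0,0,0],[0,0,0],[0,0,0],[0,0,0],[0,0,0]],"dr":[[0,0,0],[0,0,0],[0,0,0],[0,0,0],[0,0,0],[0,0,0],[0,0,0],[0,0,0],[0,0,0]]}' 35
python3 -c "
from h import *
goto(455.9,114.2,105,12)"
```

```text
time: 20.53
tool_pos: [460.5, 114.1, 109.4]
eef_rot: [0.0, 0.994, 0.111, 0.003]
wrist_force: [0.2, -0.2, -1.2]
opening: 25.7
t 20.53 tcp [460.5 114.1 109.4] q [0.    0.994 0.111 0.003] j [ 0.06  0.09  1.88 -0.    1.16  1.41] F [ 0.2 -0.2 -1.2] op 25.7
psi 12.7 toolz [ 0.006  0.    -1.   ]
need dp units [-0.23  0.   -0.22] dr units: tilt [-0.    0.09  0.  ] yaw -0.17
```

```bash
python3 -m creep '{"hand":[0,0,0,0,0,0,0,0,0,0,0,0],"dp":[[0,0,0.3],[0,0,0.5],[0,0,1],[0,0,1],[0,0,1],[0,0,1],[0,0,1],[0,0,1],[0,-0.2,1],[0,-0.2,1],[0,-0.2,0.5],[0,-0.2,0]],"dr":[[0,0,0],[0,0,0],[0,0,1],[0,0,1],[0,0,1],[0,0,1],[0,0,1],[0,0,1],[0,0,1],[0,0,1],[0,0,1],[0,0,1]]}'
python3 -m creep '{"hand":[0,0,0,0,0,0,0,0,0,0,0,0],"dp":[[0,-0.5,0],[0,-0.5,0],[0,-0.5,0],[0,-0.3,0],[0,0,0],[0,0,0],[0,0,0],[0,0,0],[0,0,0],[0,0,0],[0,0,0],[0,0,0]],"dr":[[0,0,1],[0,0,1],[0,0,1],[0,0,1],[0,0,1],[0,0,1],[0,0,1],[0,0,1],[0,0,1],[0,0,0.6],[0,0,0],[0,0,0]]}'
python3 -c "
from h import *
goto(463,25,186,92.5);save('wrist','w10');held('w10',105);hook('wrist','w10')"
```

```text
time: 21.53
tool_pos: [453.3, 97.8, 308.6]
eef_rot: [0.003, 0.888, 0.459, -0.0]
wrist_force: [-1.0, 0.5, -2.9]
opening: 25.7
time: 22.53
tool_pos: [450.2, 59.3, 319.3]
eef_rot: [0.004, 0.675, 0.738, 0.004]
wrist_force: [-0.9, 0.6, -1.7]
opening: 25.8
t 22.53 tcp [450.2  59.3 319.3] q [0.004 0.675 0.738 0.004] j [-0.06 -0.14  1.66  0.    1.6  -0.15] F [-0.9  0.6 -1.7] op 25.8
psi 95.0 toolz [ 0.012  0.    -1.   ]
need dp units [ 0.64 -1.72 -6.66] dr units: tilt [-0.    0.18  0.  ] yaw -0.64
28 42 2586 c-tcp [ 0.4 -0.5] [50.4 23.6] 5.4 z [28.4 32.1 41.2]
-20 -2 703 c-tcp [0.5 3.6] [51.7  4.7] 4.6 z [-19.6 -11.8  -2.3]
-60 -22 1334 c-tcp [ 1.3 -2.3] [52.  16.5] 4.8 z [-59.3 -56.2 -23. ]
-109 -85 1259 c-tcp [15.5 -3.8] [73.9 21.4] 3.5 z [-105.   -93.1  -88.6]
n 275 ymax(tip end) -76.9 ymin -182.2
bar x at tip end 471.2 at -130 448.6 yaw deg of hook +y -9.83 top z [155.4 160.8] xrange [-5.   5.6]
tip pts mean [464.9 -83.7 154.4] max z 156.2
post rect None
```

View pics/w10.png

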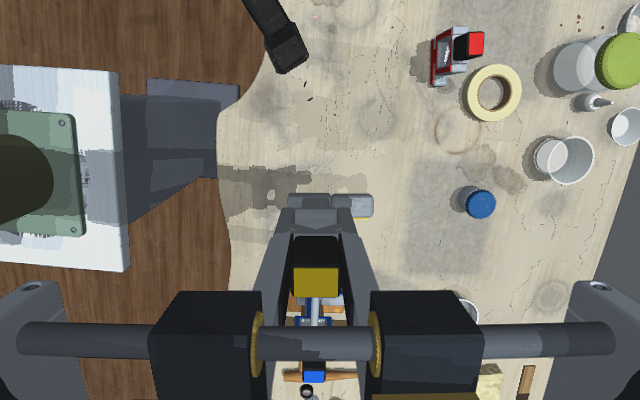

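```bash
python3 -m creep '{"hand":[0,0,0,0,0,0,0,0,0],"dp":[[0.5,-0.5,-0.5],[0.1,-0.5,-1],[0,-0.4,-1],[0,0,-1],[0,0,-1],[0,0,-1],[0,0,-0.6],[0,0,0],[0,0,0]],"dr":[[0,0.1,-0.6],[0,0,0],[0,0,0],[0,0,0],[0,0,0],[0,0,0],[0,0,0],[0,0,0],[0,0,0]]}'
python3 -c "
from h import *
goto(463,25,192,92.5)"
```

```text
time: 23.33
tool_pos: [462.9, 30.3, 196.5]
eef_rot: [0.004, 0.694, 0.72, 0.004]
wrist_force: [-0.3, 0.7, -1.1]
opening: 26.2
t 23.33 tcp [462.9  30.3 196.5] q [0.004 0.694 0.72  0.004] j [-0.12 -0.04  1.82  0.    1.34 -0.16] F [-0.3  0.7 -1.1] op 26.2
psi 92.1 toolz [ 0.012 -0.001 -1.   ]
need dp units [ 0.   -0.27 -0.23] dr units: tilt [0.01 0.17 0.  ] yaw 0.1
```

```bash
python3 -m creep '{"hand":[0,0,0,0,0,0],"dp":[[0,-0.5,-0.2],[0,-0.5,0],[0,-0.5,0],[0,-0.5,0],[0,0,0],[0,0,0]],"dr":[[0,0.15,0],[0,0,0],[0,0,0],[0,0,0],[0,0,0],[0,0,0]]}'
python3 -c "
from h import *
goto(463,-50,192,92.5)
save('side','s7');crop('s7','s7c',310,100,400,190,6)"
```

```text
time: 23.83
tool_pos: [466.2, -15.5, 197.3]
eef_rot: [0.004, 0.695, 0.719, 0.002]
wrist_force: [-0.0, -0.2, -1.9]
opening: 25.9
t 23.83 tcp [466.2 -15.5 197.3] q [0.004 0.695 0.719 0.002] j [-0.22 -0.03  1.81 -0.    1.35 -0.25] F [-0.  -0.2 -1.9] op 25.9
psi 92.0 toolz [ 0.009 -0.003 -1.   ]
need dp units [-0.16 -1.73 -0.26] dr units: tilt [0.05 0.12 0.  ] yaw 0.12
```

View pics/s7c.png

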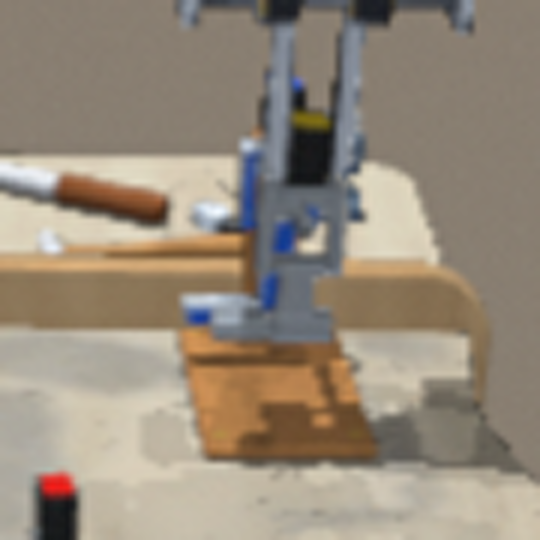

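```bash
python3 -m creep '{"hand":[0,0,0,0,0,0,0,0,0,0,0,0],"dp":[[-0.15,-0.3,-0.3],[0,-0.5,0],[0,-0.5,0],[0.05,-0.5,0],[0.05,-0.5,0],[0.05,-0.5,0],[0.05,-0.5,0],[0.05,-0.5,0],[0.05,-0.5,0],[0,-0.2,0],[0,0,0],[0,0,0]],"dr":[[0,0,0],[0,0,0],[0,0,0],[0,0,0],[0,0,0],[0,0,0],[0,0,0],[0,0,0],[0,0,0],[0,0,0],[0,0,0],[0,0,0]]}'
python3 -c "
from h import *
goto(467,-119,172,92.5);save('wrist','w11');held('w11')"
```

```text
time: 24.88
tool_pos: [469.5, -116.6, 190.9]
eef_rot: [0.005, 0.695, 0.719, 0.002]
wrist_force: [0.9, -0.0, -1.7]
opening: 25.6
t 24.88 tcp [ 469.5 -116.6  190.9] q [0.005 0.695 0.719 0.002] j [-0.42  0.02  1.78  0.    1.33 -0.46] F [ 0.9 -0.  -1.7] op 25.6
psi 91.9 toolz [ 0.009 -0.004 -1.   ]
need dp units [-0.12 -0.12 -0.94] dr units: tilt [0.06 0.14 0.  ] yaw 0.14
28 42 2593 c-tcp [ 0.4 -0.6] [50.3 24.2] 2.2 z [28.3 32.1 40.9]
-20 -2 694 c-tcp [0.5 3.8] [51.7  4.2] 1.9 z [-19.6 -11.8  -3. ]
-60 -22 1712 c-tcp [-1.4  5.5] [37.2 43.5] 46.8 z [-58.5 -37.8 -22.9]
```

View pics/w11.png

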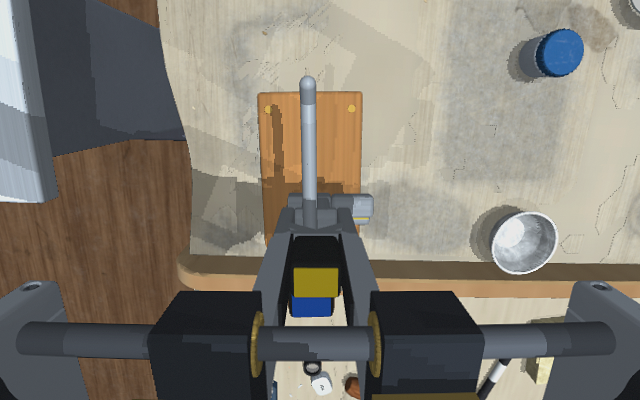

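```bash
python3 -m creep '{"hand":[0,0,0,0,0,0],"dp":[[-0.1,-0.1,-0.4],[0,0,-0.35],[0,0,-0.1],[0,0,-0.05],[0,0,0],[0,0,0]],"dr":[[0,0,0],[0,0,0],[0,0,0],[0,0,0],[0,0,0],[0,0,0]]}'
python3 -c "
from h import *
goto(467,-119,172,92.5)"
```

```text
time: 25.43
tool_pos: [467.6, -117.8, 175.2]
eef_rot: [0.006, 0.693, 0.72, 0.001]
wrist_force: [-1.1, -1.5, -1.1]
opening: 25.6
t 25.43 tcp [ 467.6 -117.8  175.2] q [0.006 0.693 0.72  0.001] j [-0.43  0.03  1.81 -0.    1.3  -0.46] F [-1.1 -1.5 -1.1] op 25.6
psi 92.2 toolz [ 0.011 -0.007 -1.   ]
need dp units [-0.03 -0.06 -0.16] dr units: tilt [0.1  0.15 0.  ] yaw 0.08
```

```bash
python3 -m creep '{"hand":[0,0,0.6,0.6,0.6,0.6,0.6,0.6,0.6,0.6,0.6,0.6],"dp":[[0,0,-0.15],[0,0,0],[0,0,0],[0,0,0],[0,0,0],[0,0,0.3],[0,0,0.6],[0,0,1],[0,0,1],[0,0,1],[0,0,1],[0,0,0.5]],"dr":[[0,0,0],[0,0,0],[0,0,0],[0,0,0],[0,0,0],[0,0,0],[0,0,0],[0,0,0],[0,0,0],[0,0,0],[0,0,0],[0,0,0]]}'
python3 -c "
from h import *
st();save('wrist','w12');stake('wrist','w12',467,-122,204)"
```

```text
time: 26.43
tool_pos: [465.1, -114.9, 283.2]
eef_rot: [0.002, 0.693, 0.721, 0.0]
wrist_force: [-0.2, 0.4, 0.5]
opening: 56.5
t 26.43 tcp [ 465.1 -114.9  283.2] q [0.002 0.693 0.721 0.   ] j [-0.42 -0.06  1.66 -0.    1.53 -0.46] F [-0.2  0.4  0.5] op 56.5
top n 1527 z 205.7 mean [ 468.1 -131.4  205. ] rect [ 468.3 -133. ] [25.7 42.3] 1.8
 z 9 22 n 4527 rect [ 466.6 -117.2] [108.9 147.4] 2.7 dir 43.7 ext rel grip [-73.  74.]
 z 22 124 n 1047 rect [ 483.4 -133. ] [85.6 42.8] 2.2 dir -18.7 ext rel grip [-26.  62.]
 z 132 162 n 1314 rect [ 466.3 -112.6] [ 52.3 140.8] 3.6 dir 91.8 ext rel grip [-60.  78.]
 z 164 200 n 1206 rect [ 467.1 -133. ] [51.3 42.5] 3.3 dir 10.2 ext rel grip [-28.  24.]
```

View pics/w12.png

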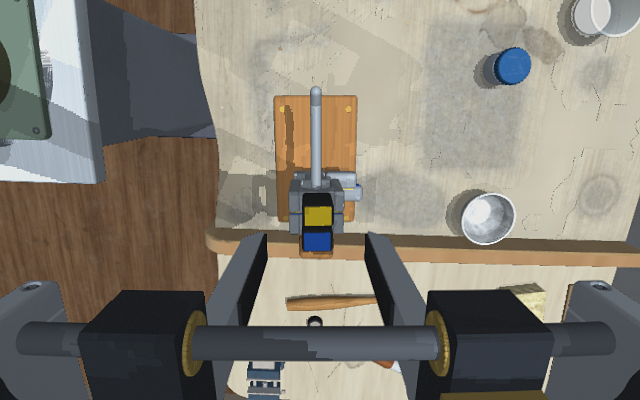

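```bash
python3 -m creep '{"hand":[0.7,0.7,0.7,0.7,0.7,0.7,0.7,0.7,0.7,0.7,0.7,0.7],"dp":[[0,0.8,0.2],[0,0.9,0.1],[0,0.9,0],[0,0.9,0],[0,0.9,0],[0,0.9,0],[0,0.9,0],[0,0.9,0],[0,0.9,0],[0,0.9,0],[0,0.9,0],[0,0.9,0]],"dr":[[0,0,1],[0,0,1],[0,0,1],[0,0,1],[0,0,1],[0,0,1],[0,0,1],[0,0,1],[0,0,1],[0,0,1],[0,0,1],[0,0,1]]}';python3 -m creep '{"hand":[0.7,0.7,0.7,0.7,0.7,0.7,0.7,0.7,0.7,0.7,0.7,0.7],"dp":[[0,0.9,0],[0,0.9,0],[0,0.9,0],[0,0.9,0],[0,0.9,0],[0,0.9,0],[0,0.9,0],[0,0.9,0],[0,0.9,0],[0,0.7,0],[0,0,0],[0,0,0]],"dr":[[0,0,1],[0,0,1],[0,0,1],[0,0,1],[0,0,1],[0,0,1],[0,0,1],[0,0,1],[0,0,1],[0,0,1],[0,0,0],[0,0,0]]}'
python3 -c "
from h import *
goto(480.8,342.2,105,184.5);save('wrist','w13');stake('wrist','w13',481,342,140)"
```

```text
time: 27.48
tool_pos: [462.1, 105.0, 281.1]
eef_rot: [-0.002, 0.324, 0.946, 0.0]
wrist_force: [-0.0, -1.4, -0.9]
opening: 66.2
time: 28.48
tool_pos: [454.8, 291.9, 265.7]
eef_rot: [-0.011, -0.04, 0.999, -0.005]
wrist_force: [0.1, 0.0, 0.2]
opening: 65.8
t 28.48 tcp [454.8 291.9 265.7] q [-0.011 -0.04   0.999 -0.005] j [ 0.41  0.11  1.53 -0.    1.53 -1.24] F [0.1 0.  0.2] op 65.8
psi -175.5 toolz [-0.022 -0.011 -1.   ]
need dp units [ 1.3   2.51 -8.03] dr units: tilt [ 0.16 -0.31  0.  ] yaw -0.01
top n 552 z 140.7 mean [479.4 341.7 140.1] rect [480.5 342.1] [19.6 25.6] 4.7
 z 9 22 n 401 rect [477.8 355.5] [20.4 73.9] 3.1 dir 88.5 ext rel grip [-23.  50.]
 z 22 60 n 359 rect [475.8 340.9] [11.5 49.2] 5.8 dir 92.5 ext rel grip [-25.  21.]
 z 68 98 n 197 rect [472.3 338.6] [17.2 53.9] 23.7 dir 98.2 ext rel grip [-26.  25.]
 z 100 136 n 450 rect [480.3 342.3] [19.9 50.8] 6.5 dir 99.7 ext rel grip [-24.  25.]
```

View pics/w13.png

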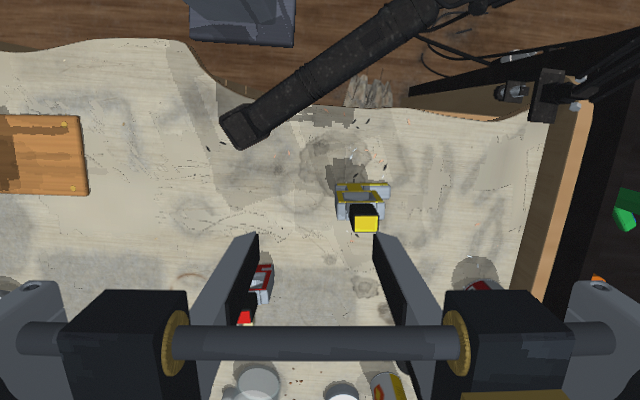

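```bash
python3 -m creep '{"hand":[0.6,0.6,0.6,0.6,0.6,0.6,0.6,0.6,0.6,0.6,0.6],"dp":[[0.5,0.8,0],[0.5,0.8,0],[0.2,0.7,-0.5],[0,0,-1],[0,0,-1],[0,0,-1],[0,0,-1],[0,0,-1],[0,0,-1],[0,0,-0.3],[0,0,0]],"dr":[[0.1,-0.2,0],[0,-0.1,0],[0,0,0],[0,0,0],[0,0,0],[0,0,0],[0,0,0],[0,0,0],[0,0,0],[0,0,0],[0,0,0]]}'
python3 -c "
from h import *
goto(480.5,342.2,105,184.5)"
```

```text
time: 29.45
tool_pos: [482.2, 327.0, 124.2]
eef_rot: [0.001, -0.025, 1.0, -0.003]
wrist_force: [-0.7, 0.0, -0.0]
opening: 56.6
t 29.45 tcp [482.2 327.  124.2] q [ 0.001 -0.025  1.    -0.003] j [ 0.45  0.3   1.6  -0.01  1.24 -1.17] F [-0.7  0.  -0. ] op 56.6
psi -177.2 toolz [ 0.003 -0.007 -1.   ]
need dp units [-0.09  0.76 -0.96] dr units: tilt [0.09 0.04 0.  ] yaw 0.42
```

```bash
python3 -m creep '{"hand":[0.6,0.6,0.6,0.6],"dp":[[-0.05,0.6,0],[0,0.1,-0.6],[0,0,-0.3],[0,0,0]],"dr":[[0,0,0],[0,0,0.4],[0,0,0],[0,0,0]]}'
python3 -c "
from h import *
goto(480.5,342.2,105,184.5)"
```

```text
time: 29.78
tool_pos: [483.9, 342.3, 108.3]
eef_rot: [0.004, -0.038, 0.999, -0.002]
wrist_force: [-0.7, 0.1, -0.0]
opening: 56.5
t 29.78 tcp [483.9 342.3 108.3] q [ 0.004 -0.038  0.999 -0.002] j [ 0.47  0.33  1.59 -0.01  1.21 -1.17] F [-0.7  0.1 -0. ] op 56.5
psi -175.6 toolz [ 0.008 -0.004 -1.   ]
need dp units [-0.17 -0.01 -0.17] dr units: tilt [0.06 0.11 0.  ] yaw 0.02
```

```bash
python3 -m creep '{"hand":[0.6,0.6,0,0,0,0,0,0],"dp":[[-0.2,0,-0.2],[0,0,0],[0,0,0],[0,0,0],[0,0,0],[0,0,0],[0,0,0],[0,0,0]],"dr":[[0,0,0],[0,0,0],[0,0,0],[0,0,0],[0,0,0],[0,0,0],[0,0,0],[0,0,0]]}' 35
python3 -c "
from h import *
goto(480.5,342.2,105,184.5)"
```

```text
time: 30.45
tool_pos: [480.7, 343.2, 106.2]
eef_rot: [0.006, -0.039, 0.999, -0.002]
wrist_force: [-0.3, -0.6, -2.3]
opening: 25.9
t 30.45 tcp [480.7 343.2 106.2] q [ 0.006 -0.039  0.999 -0.002] j [ 0.48  0.33  1.6  -0.01  1.2  -1.17] F [-0.3 -0.6 -2.3] op 25.9
psi -175.5 toolz [ 0.012 -0.003 -1.   ]
need dp units [-0.01 -0.05 -0.06] dr units: tilt [0.04 0.17 0.  ] yaw 0.01
```

```bash
python3 -m creep '{"hand":[0,0,0,0,0,0,0,0,0,0,0,0],"dp":[[0,0,0.3],[0,0,0.5],[0,0,1],[0,0,1],[0,0,1],[0,0,1],[0,0,1],[0,0,1],[0,0,1],[0,-0.5,1],[0,-0.7,0.5],[0,-0.8,0]],"dr":[[0,0,0],[0,0,0],[0,0,0],[0,0,-1],[0,0,-1],[0,0,-1],[0,0,-1],[0,0,-1],[0,0,-1],[0,0,-1],[0,0,-1],[0,0,-1]]}'
python3 -m creep '{"hand":[0,0,0,0,0,0,0,0,0,0,0,0],"dp":[[0,-0.8,0],[0,-0.8,0],[0,-0.8,0],[0,-0.8,0],[0,-0.8,0],[0,-0.8,0],[0,-0.8,0],[0,-0.8,0],[0,-0.8,0],[0,-0.8,0],[0,-0.8,0],[0,-0.6,0]],"dr":[[0,0,-1],[0,0,-1],[0,0,-1],[0,0,-1],[0,0,-1],[0,0,-1],[0,0,-1],[0,0,-1],[0,0,-1],[0,0,-1],[0,0,-1],[0,0,-1]]}'
python3 -m creep '{"hand":[0,0,0,0],"dp":[[0,-0.4,0],[0,-0.4,0],[0,0,0],[0,0,0]],"dr":[[0,0,-1],[0,0,-0.5],[0,0,0],[0,0,0]]}'
python3 -c "
from h import *
goto(463,25,192,92.5);save('wrist','w14');held('w14',105);hook('wrist','w14')"
```

```text
time: 31.45
tool_pos: [475.7, 302.4, 305.9]
eef_rot: [0.002, 0.284, 0.959, 0.001]
wrist_force: [0.5, -0.2, -1.8]
opening: 25.7
time: 32.45
tool_pos: [473.7, 105.7, 319.7]
eef_rot: [0.008, 0.665, 0.747, 0.003]
wrist_force: [-0.2, 0.0, -2.7]
opening: 26.3
time: 32.78
tool_pos: [473.2, 86.4, 322.6]
eef_rot: [0.01, 0.707, 0.707, 0.004]
wrist_force: [-0.1, 0.7, -1.4]
opening: 25.8
t 32.78 tcp [473.2  86.4 322.6] q [0.01  0.707 0.707 0.004] j [ 0.01 -0.08  1.61 -0.01  1.6   0.01] F [-0.1  0.7 -1.4] op 25.8
psi 90.0 toolz [ 0.019 -0.008 -1.   ]
need dp units [-0.51 -3.07 -6.53] dr units: tilt [0.12 0.27 0.  ] yaw 0.62
28 42 2811 c-tcp [-0.2  1.7] [20.2 50.3] 89.7 z [28.6 34.6 41. ]
-20 -2 1112 c-tcp [0.6 8.8] [52.   8.7] 0.5 z [-19.4  -7.4  -2.9]
-60 -22 1427 c-tcp [1.4 4.9] [16.4 51.6] 89.9 z [-59.2 -53.6 -23.4]
-109 -85 1245 c-tcp [15.2  3.5] [20.  73.8] 89.7 z [-101.1  -90.2  -87.9]
n 491 ymax(tip end) -46.8 ymin -181.7
bar x at tip end 463.1 at -130 469.8 yaw deg of hook +y 2.92 top z [155.8 165.8] xrange [-25.5  24.7]
tip pts mean [463.8 -52.8 154.4] max z 156.3
post rect None
```

View pics/w14.png

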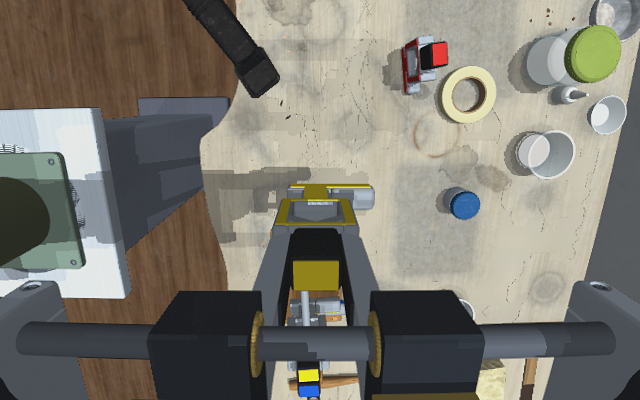

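```bash
python3 -m creep '{"hand":[0,0,0,0,0,0,0,0,0,0],"dp":[[-0.5,-0.7,-0.5],[0,-0.7,-1],[0,-0.7,-1],[0,-0.6,-1],[0,0,-1],[0,0,-1],[0,0,-0.7],[0,0,0],[0,0,0],[0,0,0]],"dr":[[0.1,0.2,0.6],[0,0,0],[0,0,0],[0,0,0],[0,0,0],[0,0,0],[0,0,0],[0,0,0],[0,0,0],[0,0,0]]}'
python3 -c "
from h import *
goto(463,25,190,92.5)"
```

```text
time: 33.67
tool_pos: [463.7, 36.4, 197.5]
eef_rot: [0.003, 0.684, 0.729, 0.005]
wrist_force: [0.3, 0.0, -0.7]
opening: 26.0
t 33.67 tcp [463.7  36.4 197.5] q [0.003 0.684 0.729 0.005] j [-0.11 -0.03  1.82  0.    1.35 -0.18] F [ 0.3  0.  -0.7] op 26.0
psi 93.7 toolz [ 0.012  0.003 -1.   ]
need dp units [-0.03 -0.57 -0.38] dr units: tilt [-0.04  0.17  0.  ] yaw -0.29
```

```bash
python3 -m creep '{"hand":[0,0,0,0,0,0,0],"dp":[[0,-0.5,-0.4],[-0.05,-0.5,0],[-0.05,-0.5,0],[0,-0.5,0],[0,-0.3,0],[0,0,0],[0,0,0]],"dr":[[0,0.15,-0.3],[0,0,0],[0,0,0],[0,0,0],[0,0,0],[0,0,0],[0,0,0]]}'
python3 -c "
from h import *
goto(463,-50,190,92.5)
save('side','s8');crop('s8','s8c',310,100,400,190,6)"
```

```text
time: 34.25
tool_pos: [465.2, -15.7, 194.1]
eef_rot: [0.004, 0.692, 0.721, 0.004]
wrist_force: [0.4, 0.6, -2.9]
opening: 26.1
t 34.25 tcp [465.2 -15.7 194.1] q [0.004 0.692 0.721 0.004] j [-0.22 -0.03  1.82  0.    1.34 -0.26] F [ 0.4  0.6 -2.9] op 26.1
psi 92.4 toolz [ 0.01 -0.   -1.  ]
need dp units [-0.11 -1.72 -0.21] dr units: tilt [0.   0.15 0.  ] yaw 0.04
```

View pics/s8c.png

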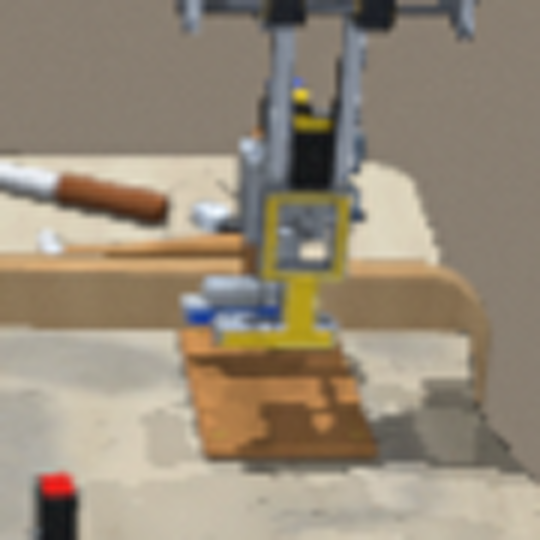

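```bash
python3 -m creep '{"hand":[0,0,0,0,0,0,0,0,0,0,0],"dp":[[-0.1,-0.3,-0.2],[0,-0.5,0],[0,-0.5,0],[0.05,-0.5,0],[0.05,-0.5,0],[0.05,-0.5,0],[0.05,-0.5,0],[0,-0.5,0],[0,-0.1,0],[0,0,0],[0,0,0]],"dr":[[0,0.1,0],[0,0,0],[0,0,0],[0,0,0],[0,0,0],[0,0,0],[0,0,0],[0,0,0],[0,0,0],[0,0,0],[0,0,0]]}'
python3 -c "
from h import *
goto(466,-103,170,92.5);save('wrist','w15')"
```

```text
time: 35.22
tool_pos: [467.3, -103.0, 189.6]
eef_rot: [0.001, 0.693, 0.721, 0.001]
wrist_force: [0.2, 0.7, -1.9]
opening: 25.8
t 35.22 tcp [ 467.3 -103.   189.6] q [0.001 0.693 0.721 0.001] j [-0.4   0.01  1.79  0.    1.34 -0.44] F [ 0.2  0.7 -1.9] op 25.8
psi 92.3 toolz [ 0.003 -0.    -1.   ]
need dp units [-0.06  0.   -0.98] dr units: tilt [0.   0.04 0.  ] yaw 0.05
```

View pics/w15.png

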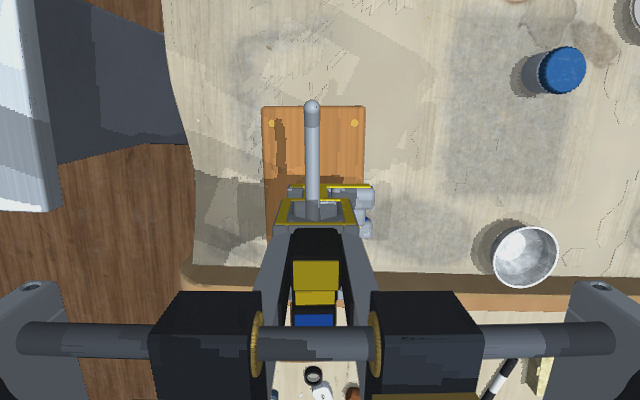

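```bash
python3 -m creep '{"hand":[0,0,0,0,0,0],"dp":[[-0.05,0,-0.4],[0,0,-0.35],[0,0,-0.15],[0,0,-0.1],[0,0,0],[0,0,0]],"dr":[[0,0,0],[0,0,0],[0,0,0],[0,0,0],[0,0,0],[0,0,0]]}'
python3 -c "
from h import *
goto(466,-103,170,92.5)"
```

```text
time: 35.77
tool_pos: [466.5, -101.7, 172.1]
eef_rot: [0.002, 0.691, 0.723, 0.0]
wrist_force: [-0.2, 0.3, -1.6]
opening: 25.8
t 35.77 tcp [ 466.5 -101.7  172.1] q [0.002 0.691 0.723 0.   ] j [-0.4   0.03  1.81 -0.    1.3  -0.44] F [-0.2  0.3 -1.6] op 25.8
psi 92.6 toolz [ 0.003 -0.003 -1.   ]
need dp units [-0.02 -0.07 -0.1 ] dr units: tilt [0.04 0.05 0.  ] yaw -0.02
```

```bash
python3 -m creep '{"hand":[0,0,0.6,0.6,0.6,0.6,0.6,0.6,0.6,0.6,0.6,0.6],"dp":[[0,0,-0.1],[0,0,0],[0,0,0],[0,0,0],[0,0,0],[0,0,0.3],[0,0,0.6],[0,0,1],[0,0,1],[0,0,1],[0,0,1],[0,0,0.5]],"dr":[[0,0,0],[0,0,0],[0,0,0],[0,0,0],[0,0,0],[0,0,0],[0,0,0],[0,0,0],[0,0,0],[0,0,0],[0,0,0],[0,0,0]]}'
python3 -c "
from h import *
st();save('wrist','w16');stake('wrist','w16',467,-110,204)"
```

```text
time: 36.77
tool_pos: [463.1, -98.9, 279.7]
eef_rot: [-0.003, 0.69, 0.724, -0.001]
wrist_force: [-0.1, -0.1, -1.0]
opening: 56.4
t 36.77 tcp [463.1 -98.9 279.7] q [-0.003  0.69   0.724 -0.001] j [-0.39 -0.06  1.67 -0.    1.53 -0.44] F [-0.1 -0.1 -1. ] op 56.4
top n 2316 z 205.6 mean [ 467.5 -119.8  204.9] rect [ 467.8 -121.7] [26.  65.3] 2.1
 z 9 22 n 3940 rect [ 466.1 -104.9] [109.5 147.4] 2.5 dir 42.6 ext rel grip [-74.  74.]
 z 22 124 n 1206 rect [ 493.7 -108.3] [ 52.6 103.8] 48.8 dir -39.0 ext rel grip [-31.  68.]
 z 132 162 n 1172 rect [ 466.1 -106.1] [ 51.6 151.8] 3.7 dir 91.1 ext rel grip [-71.  79.]
 z 164 200 n 1668 rect [ 466.7 -122. ] [51.6 66.2] 2.6 dir 85.9 ext rel grip [-45.  21.]
```

View pics/w16.png

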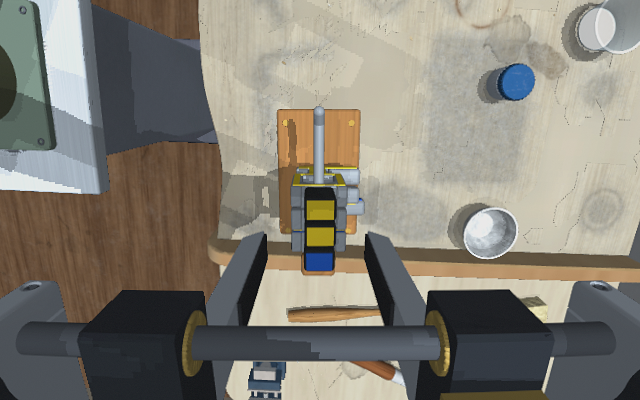

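```bash
python3 -m creep '{"hand":[0.7,0.7,0.7,0.7,0.7,0.7,0.7,0.7,0.7,0.7,0.7,0.7],"dp":[[0,0.7,0.2],[0,0.8,0.2],[0,0.8,0],[0.2,0.8,0],[0.2,0.8,0],[0.3,0.8,0],[0.3,0.8,0],[0.3,0.8,0],[0.3,0.8,0],[0.3,0.8,0],[0.3,0.8,0],[0.3,0.8,0]],"dr":[[0,0,-1],[0,0,-1],[0,0,-1],[0,0,-1],[0,0,-1],[0,0,-1],[0,0,-1],[0,0,-1],[0,0,-1],[0,0,-1],[0,0,-1],[0,0,-1]]}';python3 -m creep '{"hand":[0.7,0.7,0.7,0.7,0.7,0.7,0.7,0.7,0.7,0.7,0.7],"dp":[[0.3,0.8,0],[0.3,0.8,0],[0.3,0.8,0],[0.3,0.8,0],[0.3,0.8,0],[0.3,0.8,0],[0.3,0.6,0],[0.3,0.5,0],[0.3,0.3,0],[0,0,0],[0,0,0]],"dr":[[0,0,-1],[0,0,-1],[0,0,-1],[0,0,-1],[0,0,-1],[0,0,-1],[0,0,-1],[0,0,-1],[0,0,-0.8],[0,0,0],[0,0,0]]}'
python3 -c "
from h import *
goto(572,218.2,150,9);save('wrist','w17');stake('wrist','w17',612,218,116)"
```

```text
time: 37.82
tool_pos: [511.5, 96.7, 279.9]
eef_rot: [-0.005, 0.934, 0.358, -0.005]
wrist_force: [-0.2, -0.3, 0.2]
opening: 65.9
time: 38.73
tool_pos: [562.3, 230.5, 263.9]
eef_rot: [-0.008, 0.999, 0.045, -0.014]
wrist_force: [-1.1, -0.2, -0.2]
opening: 66.0
t 38.73 tcp [562.3 230.5 263.9] q [-0.008  0.999  0.045 -0.014] j [0.24 0.25 1.36 0.02 1.55 1.71] F [-1.1 -0.2 -0.2] op 66.0
psi 5.2 toolz [-0.028  0.014 -0.999]
need dp units [ 0.49 -0.61 -5.69] dr units: tilt [-0.2  -0.41 -0.  ] yaw 0.95
top n 564 z 116.6 mean [612.4 218.2 116.2] rect [611.9 218.1] [20.3 26. ] 9.5
 z 9 22 n 875 rect [646.1 197.2] [65.4 81.2] 70.9 dir 19.4 ext rel grip [-14.  72.]
 z 22 36 n 88 rect [620.3 219.8] [ 3.1 47.2] 8.4 dir 98.8 ext rel grip [-22.  23.]
 z 44 74 n 72 rect [611.4 218. ] [21.1 52.1] 8.2 dir 98.5 ext rel grip [-26.  26.]
 z 76 112 n 240 rect [611.7 218.6] [20.4 50.4] 8.4 dir 101.1 ext rel grip [-24.  26.]
```

View pics/w17.png

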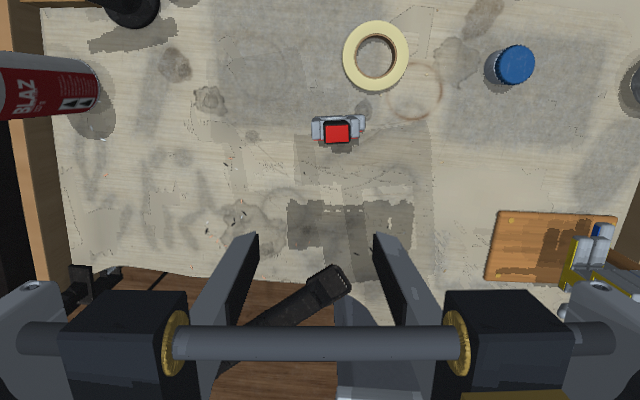

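```bash
python3 -m creep '{"hand":[0.7,0.7,0.7,0.7,0.7,0.7,0.7,0.7,0.7,0.7],"dp":[[0.4,-0.3,-0.5],[0.1,-0.3,-1],[0,0,-1],[0,0,-1],[0,0,-1],[0,0,-1],[0,0,-0.4],[0,0,0],[0,0,0],[0,0,0]],"dr":[[-0.2,-0.4,0.9],[0,0,0],[0,0,0],[0,0,0],[0,0,0],[0,0,0],[0,0,0],[0,0,0],[0,0,0],[0,0,0]]}'
python3 -c "
from h import *
goto(612,218.2,140,9)"
```

```text
time: 39.62
tool_pos: [570.1, 212.2, 142.6]
eef_rot: [0.001, 0.997, 0.08, 0.001]
wrist_force: [-0.1, -0.8, 0.2]
opening: 66.1
t 39.62 tcp [570.1 212.2 142.6] q [0.001 0.997 0.08  0.001] j [ 0.22  0.33  1.52 -0.    1.29  1.63] F [-0.1 -0.8  0.2] op 66.1
psi 9.2 toolz [ 0.002 -0.003 -1.   ]
need dp units [ 2.1   0.3  -0.13] dr units: tilt [0.04 0.02 0.  ] yaw -0.06
```

```bash
python3 -m creep '{"hand":[0.7,0.7,0.7,0.7,0.7,0.7,0.7],"dp":[[0.5,0.2,0],[0.5,0.1,0],[0.5,0,0],[0.4,0,0],[0.1,0,0],[0,0,0],[0,0,0]],"dr":[[0,0,0],[0,0,0],[0,0,0],[0,0,0],[0,0,0],[0,0,0],[0,0,0]]}'
python3 -c "
from h import *
goto(612,218.2,81,9)"
```

```text
time: 40.2
tool_pos: [617.0, 219.3, 153.1]
eef_rot: [0.0, 0.997, 0.081, 0.008]
wrist_force: [0.4, -0.5, 0.1]
opening: 65.5
t 40.2 tcp [617.  219.3 153.1] q [0.    0.997 0.081 0.008] j [ 0.21  0.4   1.4  -0.    1.32  1.62] F [ 0.4 -0.5  0.1] op 65.5
psi 9.3 toolz [ 0.017  0.001 -1.   ]
need dp units [-0.25 -0.06 -3.61] dr units: tilt [-0.01  0.24  0.  ] yaw -0.08
```

```bash
python3 -m creep '{"hand":[0.7,0.7,0.7,0.7,0.7,0.7,0.7],"dp":[[-0.2,0,-0.7],[0,0,-0.8],[0,0,-0.8],[0,0,-0.7],[0,0,-0.3],[0,0,0],[0,0,0]],"dr":[[0,0.2,0],[0,0,0],[0,0,0],[0,0,0],[0,0,0],[0,0,0],[0,0,0]]}'
python3 -c "
from h import *
goto(612,218.2,81,9)"
```

```text
time: 40.78
tool_pos: [608.2, 219.3, 81.8]
eef_rot: [-0.0, 0.997, 0.081, -0.002]
wrist_force: [-0.1, 0.9, 0.2]
opening: 66.0
t 40.78 tcp [608.2 219.3  81.8] q [-0.     0.997  0.081 -0.002] j [0.21 0.47 1.46 0.   1.21 1.62] F [-0.1  0.9  0.2] op 66.0
psi 9.3 toolz [-0.003  0.    -1.   ]
need dp units [ 0.19 -0.05 -0.04] dr units: tilt [-0.01 -0.05 -0.  ] yaw -0.09
```

```bash
python3 -m creep '{"hand":[0.7,0.6,0,0,0,0,0,0,0],"dp":[[0.15,0,0],[0,0,0],[0,0,0],[0,0,0],[0,0,0],[0,0,0],[0,0,0],[0,0,0],[0,0,0]],"dr":[[0,0,0],[0,0,0],[0,0,0],[0,0,0],[0,0,0],[0,0,0],[0,0,0],[0,0,0],[0,0,0]]}' 35
python3 -m creep '{"hand":[0,0,0,0,0,0,0,0,0,0],"dp":[[0,0,0.3],[0,0,0.6],[0,0,0.7],[-1,0,0.5],[-1,0,0.5],[-1,0,1],[-0.8,-0.2,1],[-0.7,-0.5,1],[-0.5,-0.5,1],[-0.3,-0.5,1]],"dr":[[0,0,0],[0,0,0],[0,0,0],[0,0,0],[0,0,0],[0,0,0.5],[0,0,1],[0,0,1],[0,0,1],[0,0,1]]}'
python3 -c "
from h import *
goto(463,25,190,92.5)"
```

```text
time: 41.53
tool_pos: [613.8, 219.8, 85.7]
eef_rot: [-0.001, 0.997, 0.082, 0.001]
wrist_force: [0.4, -0.1, -1.1]
opening: 25.9
time: 42.37
tool_pos: [498.4, 185.0, 242.2]
eef_rot: [-0.0, 0.97, 0.244, -0.004]
wrist_force: [-0.2, -0.1, -1.9]
opening: 25.6
t 42.37 tcp [498.4 185.  242.2] q [-0.     0.97   0.244 -0.004] j [ 0.19  0.09  1.59 -0.    1.46  1.27] F [-0.2 -0.1 -1.9] op 25.6
psi 28.2 toolz [-0.008 -0.002 -1.   ]
need dp units [-1.77 -8.   -2.61] dr units: tilt [ 0.03 -0.12  0.  ] yaw 16.07
```

```bash
python3 -m creep '{"hand":[0,0,0,0,0,0,0,0,0,0,0,0],"dp":[[-0.1,-0.3,0.5],[-0.1,-0.5,0.5],[-0.1,-0.5,0.5],[-0.1,-0.5,0.4],[-0.1,-0.5,0],[-0.1,-0.5,0],[-0.1,-0.5,0],[-0.1,-0.5,0],[-0.1,-0.5,0],[-0.1,-0.5,0],[-0.1,-0.4,0],[0,-0.4,0]],"dr":[[0,0,1],[0,0,1],[0,0,1],[0,0,1],[0,0,1],[0,0,1],[0,0,1],[0,0,1],[0,0,1],[0,0,1],[0,0,1],[0,0,1]]}'
python3 -m creep '{"hand":[0,0,0,0,0,0],"dp":[[0,0,0],[0,0,0],[0,0,0],[0,0,0],[0,0,0],[0,0,0]],"dr":[[0,0,1],[0,0,1],[0,0,1],[0,0,0],[0,0,0],[0,0,0]]}'
python3 -c "
from h import *
goto(463,25,190,92.5);save('wrist','w18');held('w18',81);hook('wrist','w18')
save('side','s9');hook('side','s9')"
```

```text
time: 43.37
tool_pos: [474.8, 69.0, 304.7]
eef_rot: [0.003, 0.772, 0.635, 0.01]
wrist_force: [0.2, -0.1, -2.1]
opening: 25.7
time: 43.87
tool_pos: [473.7, 66.8, 310.5]
eef_rot: [0.004, 0.699, 0.715, 0.012]
wrist_force: [-0.9, -0.2, -0.4]
opening: 25.9
t 43.87 tcp [473.7  66.8 310.5] q [0.004 0.699 0.715 0.012] j [-0.05 -0.09  1.64  0.01  1.57 -0.07] F [-0.9 -0.2 -0.4] op 25.9
psi 91.2 toolz [ 0.023  0.011 -1.   ]
need dp units [-0.53 -2.09 -6.02] dr units: tilt [-0.16  0.33  0.  ] yaw 0.31
28 42 2496 c-tcp [-0.2  0.1] [50.4 21.5] 1.1 z [28.3 31.3 41.2]
-20 -2 873 c-tcp [0.8 6. ] [52.1  6. ] 1.0 z [-19.6 -10.9  -2.7]
-60 -22 1304 c-tcp [1.8 1.3] [51.9 15.5] 1.3 z [-59.5 -57.  -22.6]
-85 -61 854 c-tcp [ 9.7 -0.8] [65.6 20.5] 0.9 z [-81.6 -70.5 -61.4]
n 865 ymax(tip end) -54.7 ymin -180.9
bar x at tip end 470.8 at -130 465.6 yaw deg of hook +y -2.31 top z [161.4 165.9] xrange [-23.2  24.7]
tip pts mean [464.2 -60.6 154.3] max z 156.4
post rect None
n 79 ymax(tip end) -19.2 ymin -181.5
bar x at tip end 454.5 at -130 486.9 yaw deg of hook +y 13.99 top z [153.2 158.2] xrange [-27.8  19.9]
tip pts mean [465.1 -23.7 157.5] max z 164.3
post rect None
```

View pics/w18.png

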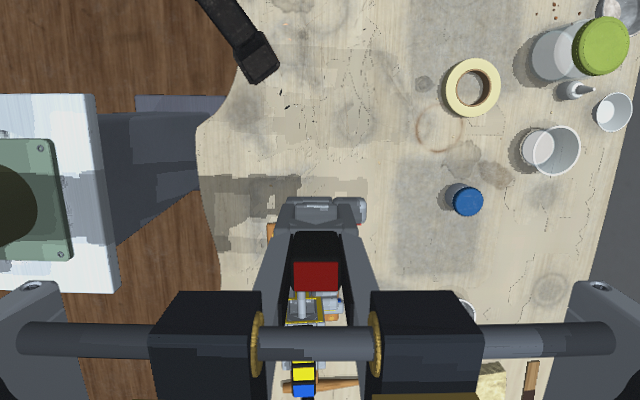

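```bash
python3 -m creep '{"hand":[0,0,0,0,0,0,0,0,0],"dp":[[-0.5,-0.5,-0.5],[0,-0.6,-1],[0,-0.6,-1],[0,-0.2,-1],[0,0,-1],[0,0,-0.9],[0,0,-0.2],[0,0,0],[0,0,0]],"dr":[[-0.15,0.3,0.3],[0,0,0],[0,0,0],[0,0,0],[0,0,0],[0,0,0],[0,0,0],[0,0,0],[0,0,0]]}'
python3 -c "
from h import *
goto(463,25,193,92.5)"
```

```text
time: 44.72
tool_pos: [464.0, 28.4, 197.0]
eef_rot: [0.002, 0.693, 0.721, 0.003]
wrist_force: [0.3, -0.6, -1.0]
opening: 26.1
t 44.72 tcp [464.   28.4 197. ] q [0.002 0.693 0.721 0.003] j [-0.13 -0.03  1.82  0.    1.35 -0.17] F [ 0.3 -0.6 -1. ] op 26.1
psi 92.3 toolz [ 0.007  0.001 -1.   ]
need dp units [-0.05 -0.17 -0.2 ] dr units: tilt [-0.01  0.1   0.  ] yaw 0.04
```

```bash
python3 -m creep '{"hand":[0,0,0,0,0,0],"dp":[[-0.1,-0.5,-0.3],[-0.05,-0.5,0],[-0.05,-0.5,0],[0,-0.5,0],[0,0,0],[0,0,0]],"dr":[[0,0.1,0],[0,0,0],[0,0,0],[0,0,0],[0,0,0],[0,0,0]]}'
python3 -c "
from h import *
goto(463,-50,193,92.5)
save('side','s10');crop('s10','s10c',310,100,400,190,6)"
```

```text
time: 45.22
tool_pos: [463.2, -17.1, 195.8]
eef_rot: [0.004, 0.693, 0.721, 0.002]
wrist_force: [0.3, 0.2, -1.7]
opening: 25.8
t 45.22 tcp [463.2 -17.1 195.8] q [0.004 0.693 0.721 0.002] j [-0.22 -0.03  1.82 -0.    1.34 -0.26] F [ 0.3  0.2 -1.7] op 25.8
psi 92.3 toolz [ 0.009 -0.002 -1.   ]
need dp units [-0.01 -1.65 -0.14] dr units: tilt [0.03 0.12 0.  ] yaw 0.05
```

View pics/s10c.png

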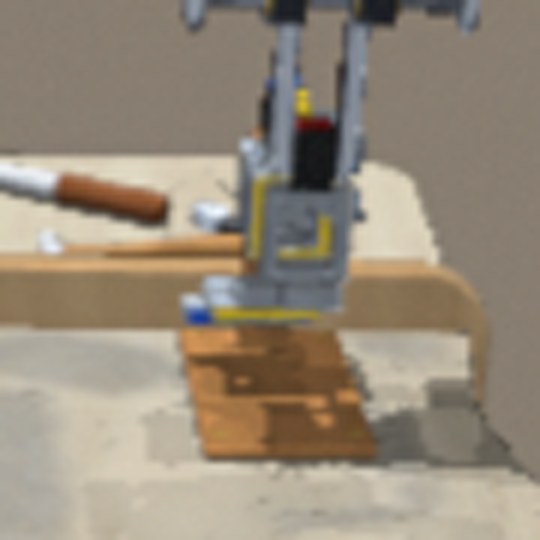

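```bash
python3 -m creep '{"hand":[0,0,0,0,0,0,0,0],"dp":[[0,-0.4,-0.1],[0,-0.5,0],[0,-0.5,0],[0.05,-0.5,0],[0.05,-0.5,0],[0,-0.2,0],[0,0,0],[0,0,0]],"dr":[[0,0,0],[0,0,0],[0,0,0],[0,0,0],[0,0,0],[0,0,0],[0,0,0],[0,0,0]]}'
python3 -c "
from h import *
goto(465,-77,173,92.5);save('wrist','w19')"
```

```text
time: 45.93
tool_pos: [465.6, -75.4, 193.9]
eef_rot: [0.004, 0.693, 0.721, 0.002]
wrist_force: [0.7, -0.2, -1.1]
opening: 26.0
t 45.93 tcp [465.6 -75.4 193.9] q [0.004 0.693 0.721 0.002] j [-0.34 -0.01  1.81  0.    1.34 -0.38] F [ 0.7 -0.2 -1.1] op 26.0
psi 92.3 toolz [ 0.009 -0.003 -1.   ]
need dp units [-0.03 -0.08 -1.05] dr units: tilt [0.04 0.13 0.  ] yaw 0.05
```

View pics/w19.png

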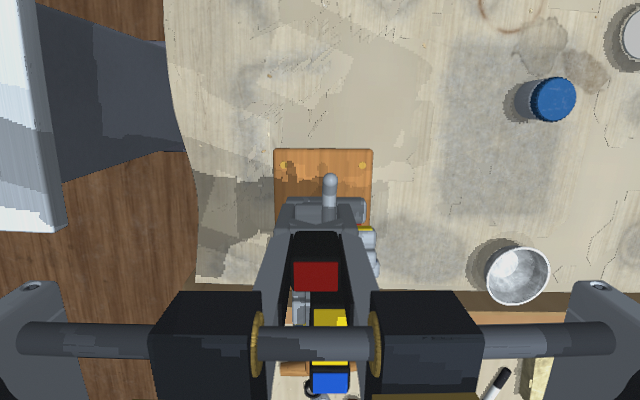

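The stand appears to have been knocked just now: the tip is at (330,178), off to the right of the stake, and the hung row sits at (330,345). I'll measure it again.

```bash
python3 -c "
from h import *
hook('wrist','w19');held('w19')
print(px('wrist','w19',[(330,178),(330,200),(330,383),(330,318),(284,162),(364,165)]))
save('side','s11');hook('side','s11');crop('s11','s11c',310,90,410,190,6)"
```

```text
n 1848 ymax(tip end) -37.9 ymin -199.3
bar x at tip end 474.7 at -130 451.5 yaw deg of hook +y -10.12 top z [162.6 170.3] xrange [-27.   21.2]
tip pts mean [474.3 -43.8 162.6] max z 165.9
post rect ((464.4579772949219, -193.27174377441406), (3.1632285118103027, 12.035125732421875), 1.569767951965332)
28 42 2500 c-tcp [0.2 0.6] [50.3 21.4] 2.1 z [28.2 31.3 41.1]
-20 -2 871 c-tcp [0.6 5.8] [52.1  6.2] 1.6 z [-19.7 -10.9  -2.8]
-60 -22 1575 c-tcp [2.8 7.3] [44.8 33. ] 38.5 z [-59.1 -40.6 -22.8]
[[ 474.3  -40.1  164.8]
 [ 475.7  -57.4  155.1]
 [ 478.5 -161.7  206.3]
 [ 476.  -113.7  206.5]
 [ 433.   -58.3   11.1]
 [ 520.4  -58.3   11.3]]
n 157 ymax(tip end) -38.5 ymin -189.3
bar x at tip end 457.5 at -130 508.8 yaw deg of hook +y 21.56 top z [155.2 169.7] xrange [-30.9  23.9]
tip pts mean [476.5 -44.4 156.2] max z 162.9
post rect None
```

View pics/s11c.png

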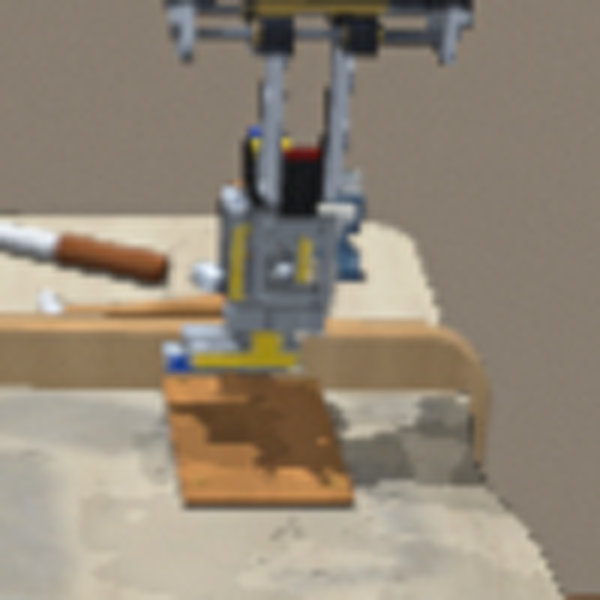

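```bash
python3 -m creep '{"hand":[0,0,0,0],"dp":[[0.45,0,0],[0,0,0],[0,0,0],[0,0,0]],"dr":[[0,0,0],[0,0,0],[0,0,0],[0,0,0]]}'
python3 -c "
from h import *
goto(476,-93,173,92.5);save('wrist','w20');hook('wrist','w20',450,500)
W,im=cloud('wrist','w20')
m=(W[...,2]>199)&(W[...,2]<211)&(W[...,1]<-86)&(abs(W[...,0]-477)<40);P=W[m];print(cv2.minAreaRect(P[:,:2].astype(np.float32)))
m=(W[...,2]>150)&(W[...,2]<158)&(W[...,1]>-62)&(W[...,1]<-48)&(abs(W[...,0]-477)<30);P=W[m];print(len(P),np.percentile(P[:,0],[2,50,98]))
m=(W[...,2]>8)&(W[...,2]<13)&(abs(W[...,0]-477)<70)&(W[...,1]<-30);P=W[m];print(cv2.minAreaRect(P[:,:2].astype(np.float32)))
"
```

```text
time: 46.37
tool_pos: [475.8, -73.5, 193.9]
eef_rot: [0.004, 0.692, 0.722, 0.003]
wrist_force: [0.3, 0.2, -1.0]
opening: 25.2
t 46.37 tcp [475.8 -73.5 193.9] q [0.004 0.692 0.722 0.003] j [-0.33  0.01  1.79  0.    1.34 -0.38] F [ 0.3  0.2 -1. ] op 25.2
psi 92.5 toolz [ 0.01  -0.002 -1.   ]
need dp units [ 0.01 -0.97 -1.05] dr units: tilt [0.03 0.14 0.  ] yaw 0.01
n 1712 ymax(tip end) -37.9 ymin -197.2
bar x at tip end 472.1 at -130 485.7 yaw deg of hook +y 5.95 top z [162.  169.9] xrange [-23.6  24. ]
tip pts mean [474.5 -43.8 162.6] max z 166.1
post rect ((479.4822692871094, -192.39993286132812), (34.284732818603516, 9.086685180664062), 0.841103732585907)
((477.7379150390625, -138.57850646972656), (26.24471092224121, 64.74952697753906), 1.3196872472763062)
217 [470.09854254 475.02927132 479.92501749]
((480.7652587890625, -215.31410217285156), (109.8249740600586, 346.095458984375), 2.1442947387695312)
```

View pics/w20.png

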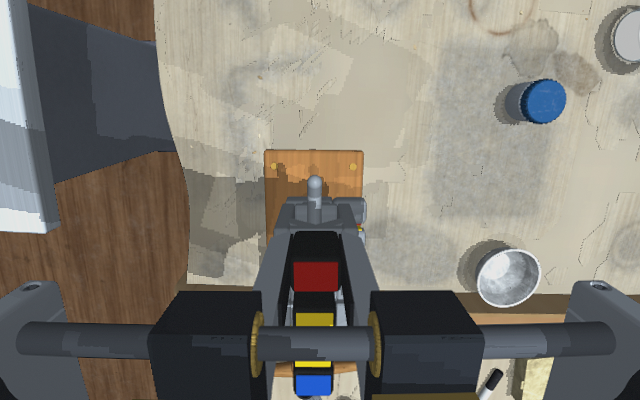

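```bash
python3 -m creep '{"hand":[0,0,0,0,0],"dp":[[0,-0.4,0],[0,-0.4,0],[0,0,0],[0,0,0],[0,0,0]],"dr":[[0,0,0],[0,0,0],[0,0,0],[0,0,0],[0,0,0]]}'
python3 -c "
from h import *
goto(476,-94,173,92.5);save('wrist','w21');held('w21');hook('wrist','w21',450,500)
W,im=cloud('wrist','w21')
m=(W[...,2]>199)&(W[...,2]<211)&(W[...,1]<-105)&(abs(W[...,0]-477)<40);P=W[m];print(cv2.minAreaRect(P[:,:2].astype(np.float32)))"
```

```text
time: 46.83
tool_pos: [475.4, -91.2, 193.8]
eef_rot: [0.004, 0.692, 0.722, 0.002]
wrist_force: [-0.0, -0.0, -1.9]
opening: 25.8
t 46.83 tcp [475.4 -91.2 193.8] q [0.004 0.692 0.722 0.002] j [-0.37  0.01  1.78  0.    1.34 -0.41] F [-0.  -0.  -1.9] op 25.8
psi 92.5 toolz [ 0.009 -0.002 -1.   ]
need dp units [ 0.03 -0.14 -1.04] dr units: tilt [0.03 0.13 0.  ] yaw 0.01
28 42 2485 c-tcp [0.2 0.5] [50.3 22. ] 2.3 z [28.3 31.3 41. ]
-20 -2 871 c-tcp [0.5 6. ] [52.1  5.8] 1.7 z [-19.6 -10.9  -2.6]
-60 -22 1610 c-tcp [1.4 7.5] [36.9 38.6] 49.1 z [-59.1 -40.2 -22.9]
n 2020 ymax(tip end) -38.1 ymin -167.2
bar x at tip end 474.2 at -130 478.0 yaw deg of hook +y 1.67 top z [155.4 170.2] xrange [-23.8  23.3]
tip pts mean [474.6 -44.1 162.7] max z 166.2
post rect None
((477.9234924316406, -141.2744140625), (26.753976821899414, 59.382205963134766), 2.474360227584839)
```

View pics/w21.png

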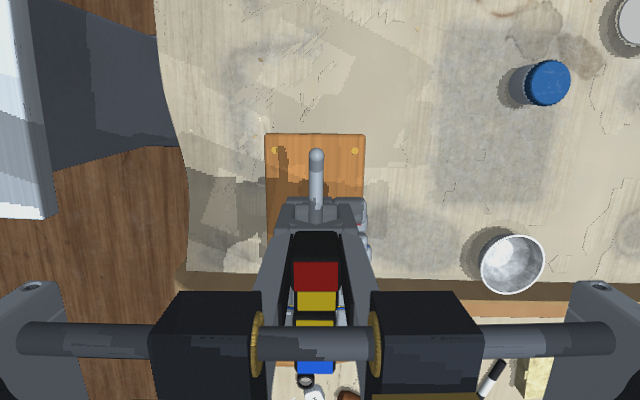

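```bash
python3 -m creep '{"hand":[0,0,0,0,0,0],"dp":[[0,-0.1,-0.4],[0,0,-0.35],[0,0,-0.15],[0,0,-0.1],[0,0,0],[0,0,0]],"dr":[[0,0,0],[0,0,0],[0,0,0],[0,0,0],[0,0,0],[0,0,0]]}'
python3 -c "
from h import *
goto(476,-94,173,92.5)"
```

```text
time: 47.38
tool_pos: [475.6, -93.5, 174.9]
eef_rot: [0.005, 0.691, 0.722, 0.002]
wrist_force: [0.6, -0.5, -1.3]
opening: 25.8
t 47.38 tcp [475.6 -93.5 174.9] q [0.005 0.691 0.722 0.002] j [-0.37  0.03  1.8   0.    1.3  -0.42] F [ 0.6 -0.5 -1.3] op 25.8
psi 92.5 toolz [ 0.01  -0.003 -1.   ]
need dp units [ 0.02 -0.02 -0.09] dr units: tilt [0.05 0.14 0.  ] yaw -0.0
```

```bash
python3 -m creep '{"hand":[0,0,0.6,0.6,0.6,0.6,0.6,0.6,0.6,0.6,0.6,0.6],"dp":[[0,0,-0.1],[0,0,0],[0,0,0],[0,0,0],[0,0,0],[0,0,0.3],[0,0,0.6],[0,0,1],[0,0,1],[0,0,1],[0,0,1],[0,0,1]],"dr":[[0,0,0],[0,0,0],[0,0,0],[0,0,0],[0,0,0],[0,0,0],[0,0,0],[0,0,0],[0,0,0],[0,0,0],[0,0,0],[0,0,0]]}'
python3 -m creep '{"hand":[0.6,0.6,0.6,0.6,0.6,0.6,0.6],"dp":[[0,0.8,0.5],[0,0.8,0.5],[0,0.8,0],[0,0.8,0],[0,0.8,0],[0,0,0],[0,0,0]],"dr":[[0,0,0],[0,0,0],[0,0,0],[0,0,0],[0,0,0],[0,0,0],[0,0,0]]}'
python3 -c "
from h import *
st();save('wrist','w22');stake('wrist','w22',477,-128,204);hook('wrist','w22',450,500)
save('side','s12');crop('s12','s12c',310,90,410,190,6);crop('w22','w22c',220,120,420,320,3)"
```

```text
time: 48.38
tool_pos: [471.6, -91.4, 291.7]
eef_rot: [-0.001, 0.691, 0.723, -0.0]
wrist_force: [0.0, 0.3, 0.5]
opening: 56.5
time: 48.97
tool_pos: [475.6, -10.4, 322.9]
eef_rot: [0.007, 0.692, 0.722, 0.004]
wrist_force: [0.6, 0.3, -1.0]
opening: 56.9
t 48.97 tcp [475.6 -10.4 322.9] q [0.007 0.692 0.722 0.004] j [-0.2  -0.09  1.62 -0.    1.6  -0.25] F [ 0.6  0.3 -1. ] op 56.9
top n 1558 z 205.2 mean [ 477.  -116.4  204.4] rect [ 477.1 -120.1] [26.6 71.3] 1.2
 z 9 22 n 3011 rect [ 477.3 -122.9] [108.6 149.2] 1.6 dir 44.3 ext rel grip [-73.  75.]
 z 22 124 n 1051 rect [ 506.9 -117.3] [ 51.6 117.3] 38.3 dir -49.4 ext rel grip [-47.  65.]
 z 132 162 n 662 rect [ 477.1 -117.8] [ 52.1 139.4] 2.0 dir 91.7 ext rel grip [-56.  79.]
 z 164 200 n 1478 rect [ 477.5 -128.7] [51.4 88.4] 2.0 dir 93.6 ext rel grip [-43.  43.]
n 1894 ymax(tip end) -38.7 ymin -188.0
bar x at tip end 477.6 at -130 470.3 yaw deg of hook +y -3.22 top z [164.1 166.1] xrange [-23.   26.1]
tip pts mean [474.6 -43.5 162.6] max z 165.9
post rect ((474.7536926269531, -179.86932373046875), (16.419361114501953, 43.37956237792969), 89.61593627929688)
```

View pics/w22.png

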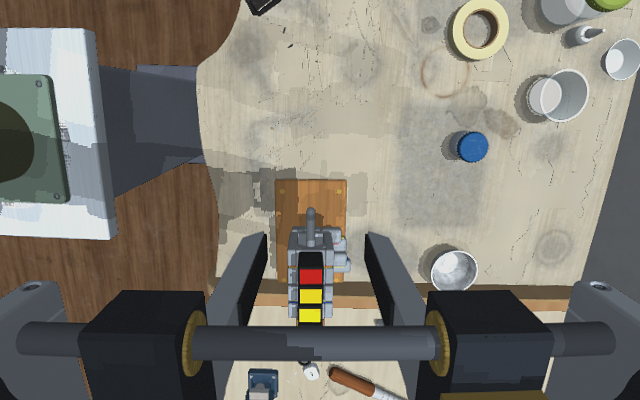

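View pics/s12c.png

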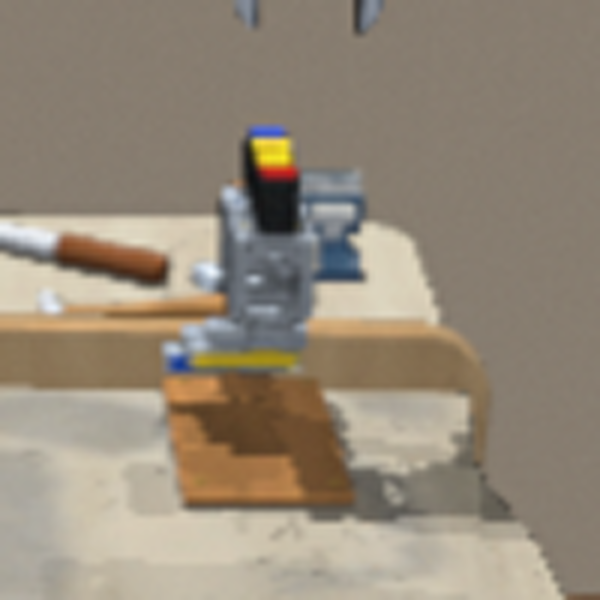

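```bash
python3 -m creep '{"hand":[0.6,0.6,0.6,0.6,0.6,0.6,0.6,0.6],"dp":[[0,1,0],[0,1,0],[0,1,0],[0,1,0],[0,1,0],[0,0.5,0],[0,0,0],[0,0,0]],"dr":[[0,0,0],[0,0,0],[0,0,0],[0,0,0],[0,0,0],[0,0,0],[0,0,0],[0,0,0]]}'
python3 -c "
from h import *
save('side','s13');crop('s13','s13c',240,90,420,250,4);save('wrist','w23');stake('wrist','w23',477,-128,204)
print(px('side','s13',[(294,176),(293,202),(295,153)]))"
```

```text
time: 49.73
tool_pos: [476.1, 95.0, 320.7]
eef_rot: [0.007, 0.697, 0.717, 0.001]
wrist_force: [0.4, -0.7, 0.2]
opening: 56.2
top n 885 z 205.5 mean [ 477.  -119.4  205. ] rect [ 477.3 -122.9] [25.8 61. ] 0.5
 z 9 22 n 3154 rect [ 477.4 -121. ] [108.8 145.6] 2.1 dir 44.8 ext rel grip [-72.  75.]
 z 22 124 n 1047 rect [ 504.1 -107.7] [ 49.9 112.6] 55.2 dir -35.9 ext rel grip [-45.  63.]
 z 132 162 n 484 rect [ 477.  -122.9] [ 52.3 149.3] 1.6 dir 95.1 ext rel grip [-67.  77.]
 z 164 200 n 374 rect [ 477.5 -140.4] [51.6 63.7] 1.7 dir -0.3 ext rel grip [-25.  27.]
[[ 6.984e+02  4.000e+01  3.300e+01]
 [ 6.968e+02  1.611e+02 -6.000e-01]
 [ 7.052e+02 -2.044e+02  8.000e+00]]
```

View pics/s13c.png

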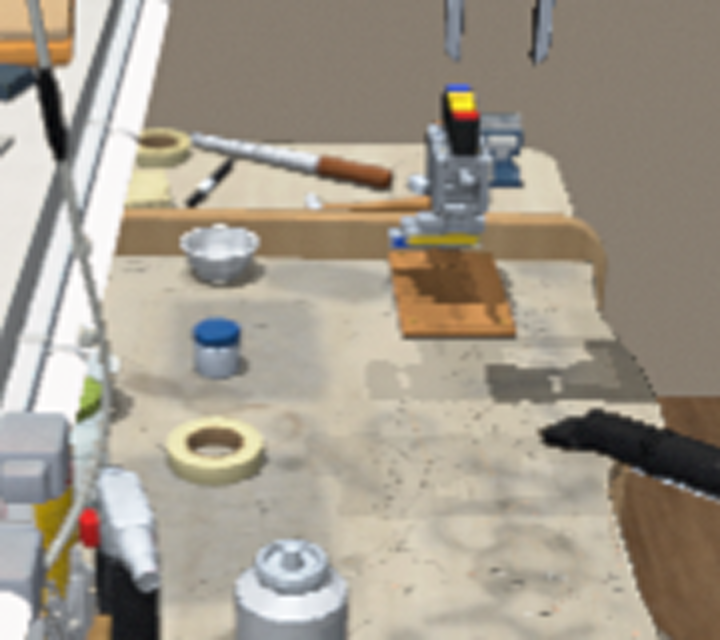

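The bench is clear and all four stakes hang in the right order with their toes to the wall. The tape, pot and bowl have not moved, so I'm handing in.

```bash
python3 -c "
from h import *
print(job.hand_in())"
```

```text
the job is handed in; nothing more can be done
None
```

All four stakes I found are on the hook. From the post outwards they are the large blue, two medium yellow and the small red, upright, eyes on the bar and toes to the wall. I handed in at about 50 s.

- **Last check:** seen from above, the row spans about 88 mm (four stakes are 80 mm thick). Its outer face is roughly 45 mm behind the end of the tip. The grip tops read 204–206 mm, as they should when hung.
- **Left alone:** the tape, pot and bowl read the same positions as at the start, and I never touched the green look-alike.
- **Stand shift:** the stand moved about 11 mm in x and 17 mm in y while I was threading the red stake. The wrist force I read afterwards was under 2 N, but I can't say for certain it was the expected knock and not me. I measured the hook again, re-centred the stake on the bar, and then lowered and released it.
- **What disagreed:** the top camera only gave a blank grey picture, so I used the wrist and side cameras. The side camera reads a few millimetres off the wrist camera. My automatic hook fit became unreliable once stakes hung on the bar, so there I relied on the tip position and the pictures.
- **Not seen:** I saw no fifth stake in any view.

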